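# Put the washed filter unit together on the free stand

### The arm

A 7-joint arm with a two-finger parallel gripper is mounted at the origin on the work surface. World frame = base frame: x ahead of the robot, y to its left, z up, the work surface at z = 0. Lengths are in m, angles in rad, forces in N, time in s.
With the tool pointing down it reaches from about 0.4 to 0.85 m from the base axis. Payload 10.4 kg.
Tool frame: the origin (TCP) lies midway between the tips of the shut fingers; the grasp point (between the pads) lies 19 mm behind it; z points along the fingers, y is the direction in which the jaws open and shut (so a half turn about z gives the same grasp; the last joint's range is limited). The gripper opens to 85 mm and grips with 20 to 120 N. Pads are 22 mm wide; open, the fingers measure 114 mm over their backs; the gripper's body (76 mm by 85 mm) begins 54 mm behind the grasp point. The pads swing forward as they close: fully open they stand 13 mm farther back than shut.
Start: joints at [1.318, 0.332, -0.065, 1.46, 0.022, 1.35, -0.088], TCP at [0.142, -0.609, 0.231] pointing down, gripper open.
Joint ranges: [-2.6, 2.6], [-0.5, 2.12], [-1.47, 1.34], [0.16, 2.42], [-1.27, 4.41], [0.06, 2.06], [-2.6, 2.6]. Speed limits (rad/s): [2.22, 2.22, 2.79, 2.79, 3.14, 3.14, 3.14].

### API

Orientations are given as a unit quaternion [x, y, z, w].
In Python, from workcell import get_obs, camera, calibration, hand_in gives the robot as it stands.
- The arm moves only by the shell command python3 -m handwheel 'ROWS' [FORCE]. ROWS is JSON, a list of rows, each an object with "jaw": the finger opening in mm, from 0 to 85.4; "delta_pos": the shift along the tool's x, y, z scaled (see below), a list of three; "turn": the turn about the tool's z scaled (see below). In form: [{"jaw": jaw, "delta_pos": [tx, ty, tz], "turn": turn}, ...]. A call has 1 to 10 rows; each row is the pose to reach, as a shift and turn from the pose commanded when the call began, along the tool's axes at that moment, turning the shorter way round; what a row does not reach only later rows make up. The controller multiplies each number of a shift by 1 m and each number of a turn by pi rad. A row lasts 1/12 s, in which the tool goes at most 41.7 mm and 7.16 degrees, less where a joint would pass 70% of its speed; a pose out of reach is approached as far as the arm can. A call with a number of a shift or a turn outside -1 to 1 is refused whole. A call with a gripper value outside its range is refused whole. The fingers move at their own pace and stop on an object; FORCE is the grip in N (left out, the last holds). Time passes only in rows, so rows that repeat a pose let the fingers close. It gives the time, the measured TCP pose, the force and the opening at its end, in the units of the state.
- get_obs(): the state, without advancing time (a new reading comes with each control period).
- camera(name): name is "scene" or "top" or "wrist"; returns the picture (420x560x3 uint8, red, green, blue); there is no depth.
- calibration(name): a dict with "mtx" (3x3 intrinsics, pixels), "rvec" (rotation vector, rad) and "tvec" (3), from world to camera coordinates, as OpenCV has them. Camera axes: x right, y down, z forward; pixel columns grow to the right and rows downward; lengths in m; the calibration is good to about 2 mm. A picture is of the moment at which its call begins: read the wrist's pose just before it. calibration takes no time and is no camera call; for the wrist camera it gives the pose at the moment of the call.
- hand_in(): hands the job in, once; it reports no verdict.
The state is a dict: "clock": time; "joint_pos": joint angles; "joint_velocities": joint speeds; "tau": joint torques, N m; "position": TCP position; "ee_rot": TCP orientation; "ft_force": force on the tool from outside, world axes, zero at the start; "torque": the same for the moment, N m; "grip_width": opening from 0.0 (shut) to 1.0 (fully open).
Only numpy, scipy, OpenCV 4.12 (cv2) and the standard library are available. Lean on these libraries where they do the work, as an engineer would, in place of code of your own. Each camera call takes 0.05 s, during which the arm holds its last target.

### The job

Put the washed filter unit together on the filter stand that is still empty, from the bottom up: the perforated support plate down in the stand's recess, the black sealing ring of the same width as the funnel around it, then the funnel with its foot in the ring, then the cover on the funnel. Set every part down level and fully home, never letting it drop or fall over, and leave the beaker, the wash bottle and the wide spare ring where they are.

Things in the scene. Friction and masses are not known exactly. Their poses are not given: they have to be found in the camera images.
- free_stand: The empty filter stand: a steel pedestal, fixed to the bench. Foot 90 mm across, slim column, round head 76 mm across, whose flat top lip is 74 mm above the bench; in the middle of the head an open round recess 52 mm across and 4 mm deep (floor 70 mm above the bench), a dark drain spot at its centre. A vacuum tap with a hose barb sticks out sideways below the head, along +x of this body. Origin on the stand's axis at bench height, z up.
- used_stand: A second, equal stand, fixed to the bench, that already carries a whole unit (ring, funnel, cover with knob, one rigid piece with the stand, top of knob 197 mm above the bench). It shows how the finished unit looks. Origin on its axis at bench height.
- plate: Support plate, loose: steel disc 46 mm across, 12 mm thick, edges bevelled 2 mm, small dark holes drawn all over its flat top; about 0.12 kg. Starts lying flat on the bench, holes up. Origin at the centre of its underside, z up. Home: underside on the recess floor, 70 mm above the bench (3 mm of play all round), so that it stands 8 mm proud of the stand's lip.
- seal: Sealing ring, loose: hard black rubber, 64 mm outside, 52 mm bore, 16 mm high, about 0.04 kg. Starts lying flat on the bench. Origin on its axis at the underside, z up. Home: underside on the stand's lip, 74 mm above the bench, the plate inside its bore (3 mm of play all round); its top is then 90 mm above the bench.
- funnel: Filter funnel, loose: an upright straight steel cup, open above and below, 61 mm outside, 56 mm bore, 83 mm high with its foot; the foot is a short round spigot 46 mm across and 5 mm long under the flat bottom. About 0.18 kg. Starts standing on its foot. Origin on its axis at the underside of the foot, z up. Home: foot in the ring's bore (3 mm of play all round), flat bottom on the ring's top, so that the origin is 85 mm and the rim 168 mm above the bench.
- cover: Cover of the funnel, loose: steel disc 70 mm across and 5 mm thick with, below it, a plug 50 mm across and 6 mm long, and on top of it a black knob 20 mm across and 24 mm high (35 mm high in all). About 0.11 kg. Starts on the bench, knob up. Origin on its axis at the underside of the plug, z up. Home: plug in the funnel's mouth (3 mm of play all round), disc on the rim, so that the origin is 162 mm above the bench.
- beaker: Bystander, loose: empty glass beaker, 52 mm across, 68 mm high, stands in the same row as the parts. Origin at the centre of its underside.
- wash_bottle: Bystander, loose: white plastic wash bottle, 62 mm across, with a bent spout, 160 mm high (spout reaches 58 mm out along the body's +x). Origin at the centre of its underside.
- spare_seal: Bystander, loose: wide spare rubber ring of another unit, 90 mm outside, 72 mm bore, 8 mm high, lying flat at one side; it does not fit here. Origin on its axis at the underside.
- tube_rack: Bystander, fixed: grey tube rack with four blue-capped tubes, 75 mm by 150 mm (along its y), 117 mm high, at one side. Origin at the centre of its underside.

How it is judged:
By the outcome, as a careful person would: the job done as asked, in the order asked, and still so for the second after the job is handed in, with the robot touching nothing.
It also fails if it takes over 128 s, if anything falls off the work surface, if the arm or the gripper's body presses on something with over 40 N, if the wrist force passes 120 N, or if a joint passes its speed limit or range.

## Working session

There is one attempt and no reset: what is moved stays moved. The work goes in short steps, Python scripts to look and compute and a shell command to move; the robot and the scene stay as the last step left them, time stands still between calls to the robot, and variables do not carry over. Pictures are saved under pics/ and viewed, and the job is handed in when it is done.

```bash
ls; mkdir -p pics
python3 - <<'E'
from workcell import get_obs, camera, calibration
import cv2
print(get_obs())
for n in ["scene","top","wrist"]:
    c=calibration(n); print(n,c)
    cv2.imwrite(f"pics/a_{n}.png",camera(n)[:,:,::-1])
E
```

```text
pics
{'clock': 0.0, 'joint_pos': array([ 1.31837718,  0.33287719, -0.06469196,  1.46095257,  0.02159858,
        1.34988996, -0.08850459]), 'joint_velocities': array([ 1.14924663e-03, -8.62284535e-04, -4.78782313e-04, -2.52674003e-03,
       -6.19015411e-05,  5.51393745e-05, -1.93707780e-03]), 'tau': array([ 8.39709155e-04, -6.25450444e+01,  4.92709712e-02, -3.91616285e+01,
        1.60459121e-02,  9.43947409e-03,  5.08160298e-06]), 'position': array([ 0.14228028, -0.60820178,  0.23050721]), 'ee_rot': array([ 9.93404402e-01,  1.14661161e-01, -1.15615397e-04, -7.06443670e-04]), 'ft_force': array([ 0.76451198,  0.08060648, -0.12641987]), 'torque': array([-0.02939049, -0.01840324, -0.03444866]), 'grip_width': 1.00289174218656}
scene {'mtx': array([[444.13500851,   0.        , 273.28567628],
       [  0.        , 444.13500851, 213.36492681],
       [  0.        ,   0.        ,   1.        ]]), 'rvec': array([ 0.7369779 ,  2.50430985, -1.20878487]), 'tvec': array([ 0.45244053, -0.15208466,  1.58779333])}
top {'mtx': array([[412.37049288,   0.        , 272.52675752],
       [  0.        , 412.37049288, 211.29197075],
       [  0.        ,   0.        ,   1.        ]]), 'rvec': array([ 2.1916647 , -2.18351474,  0.05606164]), 'tvec': array([-0.01238235,  0.55658853,  1.17398914])}
wrist {'mtx': array([[352.89770269,   0.        , 278.1381235 ],
       [  0.        , 352.89770269, 210.67082434],
       [  0.        ,   0.        ,   1.        ]]), 'rvec': array([-2.2899884 ,  1.81806029,  0.24546294]), 'tvec': array([-0.62417307, -0.03319345,  0.37900813])}
```

View pics/a_scene.png

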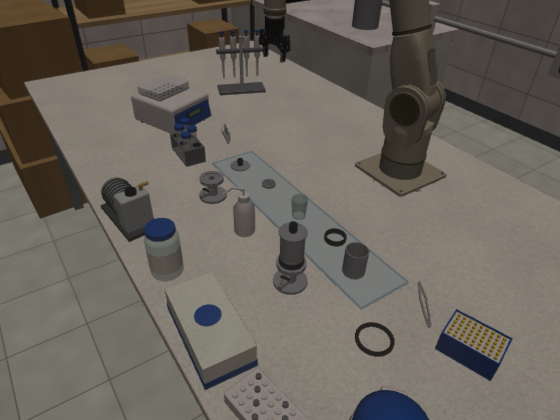

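View pics/a_top.png

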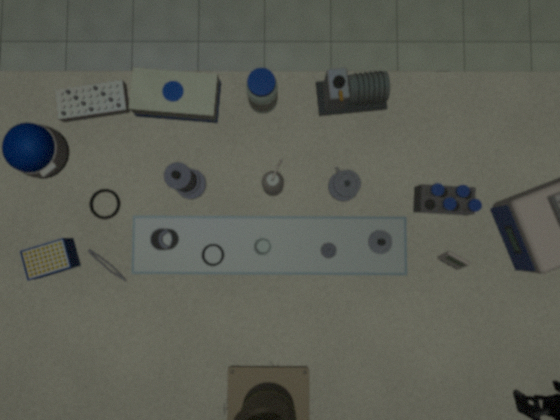

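View pics/a_wrist.png

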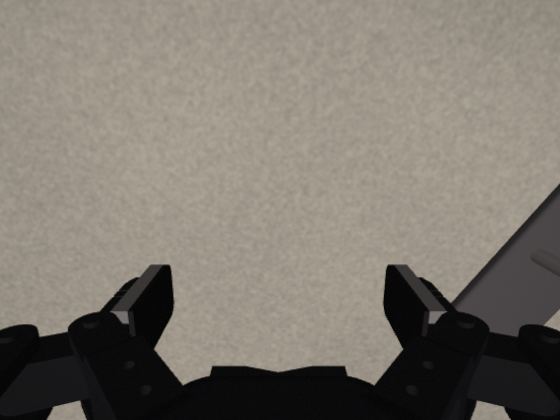

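The scene view shows a row on the mat. In the top view it runs funnel (165,240), seal (213,254), beaker (262,246), plate (328,250), cover (380,241). Behind the row are the used stand (185,180), wash bottle (273,182) and free stand (345,184). I'll zoom in to measure.

```bash
cat > h.py <<'E'
import numpy as np, cv2
from workcell import get_obs, camera, calibration
from scipy.spatial.transform import Rotation as R
def ray(cal,uv):
    K=cal['mtx'];Rm=cv2.Rodrigues(np.array(cal['rvec']))[0];t=np.array(cal['tvec']).ravel()
    d=Rm.T@np.linalg.solve(K,[uv[0],uv[1],1.]);c=-Rm.T@t
    return c,d
def onz(cal,uv,z):
    c,d=ray(cal,uv);return c+d*(z-c[2])/d[2]
def proj(cal,p):
    return cv2.projectPoints(np.array(p,float).reshape(-1,1,3),np.array(cal['rvec']),np.array(cal['tvec']),cal['mtx'],None)[0].reshape(-1,2)
def circ(x,y,z,r,n=72):
    a=np.linspace(0,2*np.pi,n);return np.c_[x+r*np.cos(a),y+r*np.sin(a),0*a+z]
def toolmove(target,o=None):
    o=o or get_obs();Rm=R.from_quat(o['ee_rot']);return Rm.inv().apply(np.array(target)-o['position'])
def state():
    o=get_obs();e=R.from_quat(o['ee_rot']).as_matrix()
    print('t',round(o['clock'],2),'p',o['position'].round(4),'yaw_x',np.degrees(np.arctan2(e[1,0],e[0,0])).round(2),'zax',e[:,2].round(3),'F',o['ft_force'].round(2),'T',o['torque'].round(2),'g',round(o['grip_width'],3),'q',o['joint_pos'].round(2))
E
python3 - <<'E'
from h import *
im=cv2.imread('pics/a_top.png')
c=im[150:290,130:420]; cv2.imwrite('pics/a_topz.png',cv2.resize(c,None,fx=2.75,fy=2.75,interpolation=cv2.INTER_CUBIC))
cal=calibration('top')
print(ray(cal,(280,210)))
for n,uv,z in [('funnel',(165,240),.083),('seal',(213,254),.016),('beaker',(262,246),.068),('plate',(328,250),.012),('cover',(380,241),.035),('stand',(345,184),.074),('used',(177,173),.197),('bottle',(273,182),.13)]:
    print(n,onz(cal,uv,z).round(4))
E
```

```text
(array([ 0.48632536, -0.01980392,  1.204695  ]), array([ 0.06225956, -0.0101345 , -0.99817798]))
funnel [0.4735 0.2813 0.083 ]
seal [0.4331 0.1603 0.016 ]
beaker [0.4579 0.0178 0.068 ]
plate [ 0.4458 -0.1704  0.012 ]
cover [ 0.4726 -0.3143  0.035 ]
stand [ 0.6292 -0.2101  0.074 ]
used [0.6397 0.2242 0.197 ]
bottle [ 0.6268 -0.0122  0.13  ]
```

View pics/a_topz.png

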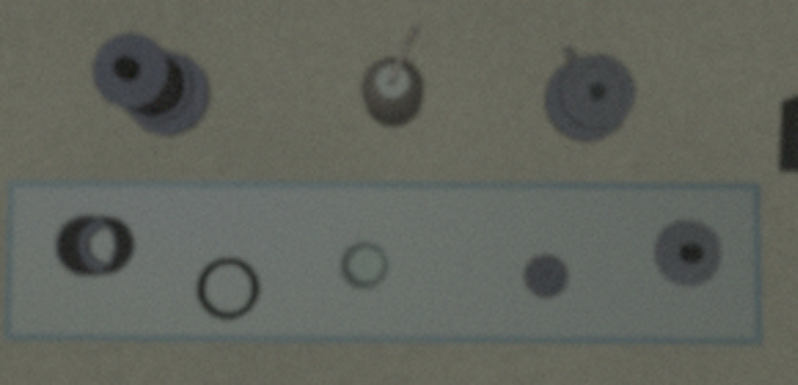

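```bash
cat >> h.py <<'E'
def overlay(img,cal,circles,box,f,fn,pts=[]):
    x0,y0,x1,y1=box
    im=cv2.resize(img[y0:y1,x0:x1],None,fx=f,fy=f,interpolation=cv2.INTER_CUBIC)
    im=cv2.convertScaleAbs(im,alpha=1.5,beta=20)
    for (x,y,z,r,col) in circles:
        p=(proj(cal,circ(x,y,z,r))-[x0,y0]+.5)*f
        cv2.polylines(im,[np.round(p*8).astype(int)],False,col,1,cv2.LINE_AA,3)
    cv2.imwrite(fn,im)
Rd,Gr,Bl,Ye=(0,0,255),(0,255,0),(255,80,0),(0,255,255)
def objs(P):
    C=[]
    if 'plate' in P: C+=[(*P['plate'],.010,.023,Rd)]
    if 'seal' in P: C+=[(*P['seal'],.016,.032,Gr),(*P['seal'],.016,.026,Gr)]
    if 'funnel' in P: C+=[(*P['funnel'],.083,.0305,Ye),(*P['funnel'],.005,.0305,Ye)]
    if 'cover' in P: C+=[(*P['cover'],.011,.035,Rd),(*P['cover'],.035,.010,Rd)]
    if 'stand' in P: C+=[(*P['stand'],.074,.038,Gr),(*P['stand'],.07,.002,Rd),(*P['stand'],.0,.045,Ye)]
    return C
E
cat > P0.py <<'E'
from h import *
P={}
cal=calibration('top')
def z(x,y,h): return onz(cal,(130+x/2.75-.3,150+y/2.75-.3),h)[:2]
P['funnel']=z(88,245,.083);P['seal']=z(228,288,.016);P['plate']=z(546,276,.012);P['cover']=z(691,253,.035);P['stand']=z(597,92,.07)
E
python3 - <<'E'
from P0 import *
print({k:v.round(4) for k,v in P.items()})
t=cv2.imread('pics/a_top.png');s=cv2.imread('pics/a_scene.png');cs=calibration('scene')
overlay(t,cal,objs(P),(300,160,410,270),7,'pics/b1.png'[:-4]+'.png')
overlay(t,cal,objs(P),(140,220,240,275),7,'pics/b2.png')
overlay(s,cs,objs(P),(180,140,400,300),3.6,'pics/b3.png')
E
```

```text
{'funnel': array([0.4767, 0.2903]), 'seal': array([0.4319, 0.1614]), 'plate': array([ 0.4457, -0.1711]), 'cover': array([ 0.4706, -0.317 ]), 'stand': array([ 0.6321, -0.2157])}
```

View pics/b1.png

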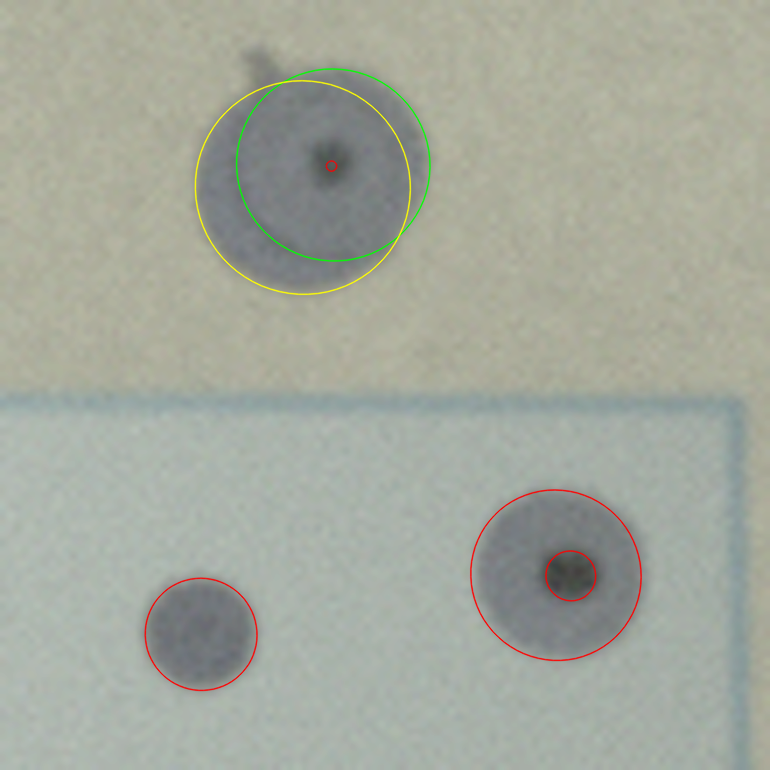

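View pics/b2.png

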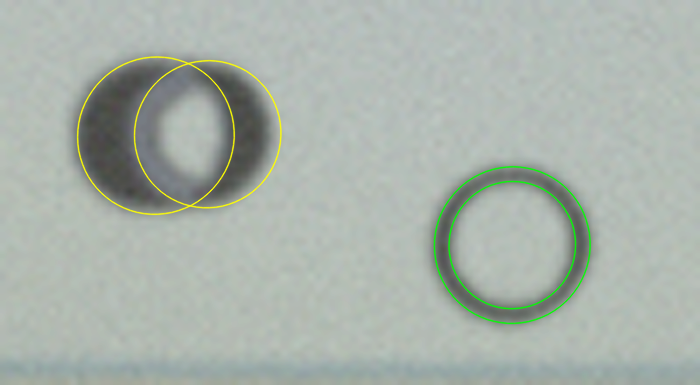

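View pics/b3.png

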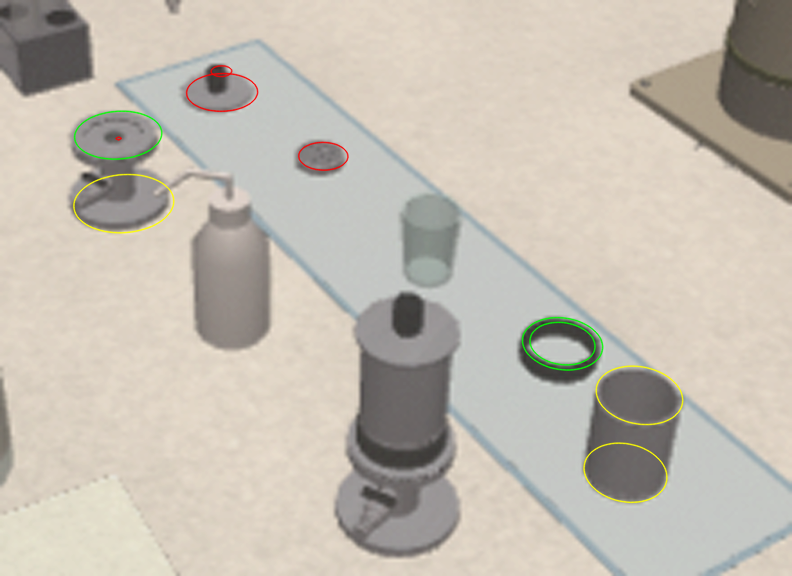

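The overlays in the top view fit every part within about a pixel. Next I'll align the tool with the world axes, go above the plate and check with the wrist camera.

Run:
```python
from P0 import *
o=get_obs();Rm=R.from_quat(o['ee_rot'])
cw=calibration('wrist');c,d=ray(cw,(cw['mtx'][0,2],cw['mtx'][1,2]))
print('cam in tool',Rm.inv().apply(c-o['position']),'axis',Rm.inv().apply(d))
print('tcp px',proj(cw,o['position']), 'grasp', proj(cw,o['position']+[0,0,.019]))
state()
print(toolmove([*P['plate'],.20]))
```

```text
cam in tool [ 6.69463962e-02  5.27589808e-06 -1.42785878e-01] axis [-2.63191847e-01 -6.55722893e-04  9.64743293e-01]
tcp px [[278.42788805 272.00972377]] grasp [[278.39817805 293.09317281]]
t 0.15 p [ 0.1423 -0.6083  0.2307] yaw_x 13.17 zax [-0.     0.001 -1.   ] F [ 0.13 -0.23  0.37] T [-0.02 -0.03 -0.01] g 0.997 q [ 1.32  0.33 -0.06  1.46  0.02  1.35 -0.09]
[ 0.3949648  -0.35657527  0.03107055]
```

```bash
python3 -m handwheel '[{"jaw":85,"delta_pos":[0.395,-0.357,0.03],"turn":0.0733},{"jaw":85,"delta_pos":[0.395,-0.357,0.03],"turn":0.0733},{"jaw":85,"delta_pos":[0.395,-0.357,0.03],"turn":0.0733},{"jaw":85,"delta_pos":[0.395,-0.357,0.03],"turn":0.0733},{"jaw":85,"delta_pos":[0.395,-0.357,0.03],"turn":0.0733},{"jaw":85,"delta_pos":[0.395,-0.357,0.03],"turn":0.0733},{"jaw":85,"delta_pos":[0.395,-0.357,0.03],"turn":0.0733},{"jaw":85,"delta_pos":[0.395,-0.357,0.03],"turn":0.0733},{"jaw":85,"delta_pos":[0.395,-0.357,0.03],"turn":0.0733},{"jaw":85,"delta_pos":[0.395,-0.357,0.03],"turn":0.0733}]' 30; python3 -c "
from P0 import *
state();print(toolmove([*P['plate'],.16]))"
```

```text
clock: 0.98
position: [0.3799, -0.2648, 0.2078]
ee_rot: [1.0, -0.0, 0.0, 0.0]
ft_force: [0.6, -0.8, -0.4]
grip_width: 0.995
t 0.98 p [ 0.3799 -0.2648  0.2078] yaw_x -0.04 zax [ 0.    -0.001 -1.   ] F [ 0.61 -0.76 -0.36] T [-0.07 -0.03 -0.04] g 0.995 q [ 0.89  0.01 -0.38  1.88  0.    1.25 -1.06]
[ 0.06564712 -0.09377518  0.0477817 ]
```

```bash
python3 -m handwheel '[{"jaw":70,"delta_pos":[0.066,-0.094,0.048],"turn":0},{"jaw":70,"delta_pos":[0.066,-0.094,0.048],"turn":0},{"jaw":70,"delta_pos":[0.066,-0.094,0.048],"turn":0},{"jaw":70,"delta_pos":[0.066,-0.094,0.048],"turn":0},{"jaw":70,"delta_pos":[0.066,-0.094,0.048],"turn":0},{"jaw":70,"delta_pos":[0.066,-0.094,0.048],"turn":0}]'; python3 -c "
from P0 import *
state();cw=calibration('wrist');im=camera('wrist')[:,:,::-1].copy();cv2.imwrite('pics/c1.png',im)
overlay(im,cw,objs(P),(80,0,480,420),1.42,'pics/c1o.png')
state()
"
```

```text
clock: 1.48
position: [0.4451, -0.173, 0.1598]
ee_rot: [1.0, -0.0, -0.0, 0.0]
ft_force: [-0.3, 0.4, -0.8]
grip_width: 0.821
t 1.48 p [ 0.4451 -0.173   0.1598] yaw_x -0.02 zax [-0.001 -0.    -1.   ] F [-0.29  0.37 -0.82] T [-0.02 -0.    0.  ] g 0.821 q [ 0.75  0.1  -0.49  1.91  0.05  1.15 -1.33]
t 1.53 p [ 0.445  -0.1737  0.16  ] yaw_x -0.11 zax [-0. -0. -1.] F [ 0.1  -0.69  0.89] T [-0.05  0.03  0.01] g 0.819 q [ 0.75  0.1  -0.49  1.91  0.05  1.15 -1.34]
```

View pics/c1o.png

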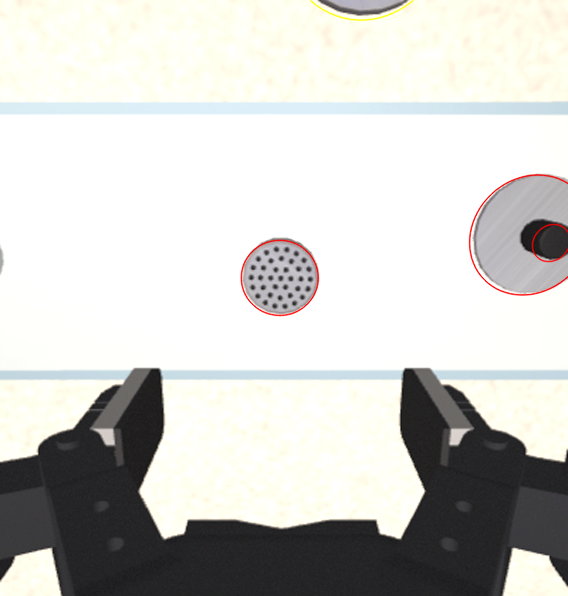

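The wrist overlay agrees with the top estimate to about 1 px: plate at (279,277), cover at (525,235). I'll refine both with a silhouette centroid fit.

```bash
cat >> h.py <<'E'
SIL={'plate':[(0,.021),(.002,.023),(.010,.023),(.012,.021)],'seal':[(0,.032),(.016,.032)],'cover_disc':[(.006,.035),(.011,.035)],'stand':[(.074,.038),(.066,.038)],
 'funnel':[(0,.023),(.005,.0305),(.083,.0305)],'drain':[(.07,.004)],'funneltop':[(.083,.0305)],'knob':[(.011,.010),(.035,.010)]}
def silcent(cal,kind,xy,z0=0):
    pts=np.vstack([proj(cal,circ(xy[0],xy[1],z0+z,r)) for z,r in SIL[kind]]).astype(np.float32)
    m=cv2.moments(cv2.convexHull(pts));return np.array([m['m10'],m['m01']])/m['m00'],m['m00']
def fitc(cal,kind,uv,guess,z0=0):
    from scipy.optimize import least_squares
    r=least_squares(lambda p:silcent(cal,kind,p,z0)[0]-uv,guess,diff_step=1e-4);return r.x,silcent(cal,kind,r.x,z0)[1]
def blob(mask,near):
    n,l,s,c=cv2.connectedComponentsWithStats(mask.astype(np.uint8))
    k=min(range(1,n),key=lambda i:np.hypot(*(c[i]-near))+(1e4 if s[i,4]<30 else 0))
    cs,_=cv2.findContours((l==k).astype(np.uint8),cv2.RETR_EXTERNAL,cv2.CHAIN_APPROX_NONE)
    h=np.zeros(mask.shape,np.uint8);cv2.drawContours(h,cs,-1,1,-1)
    m=cv2.moments(h,True);return np.array([m['m10'],m['m01']])/m['m00'],m['m00'],s[k]
E
python3 - <<'E'
from P0 import *
im=cv2.imread('pics/c1.png');cw=calibration('wrist')
g=im.min(2)
print(g[277-0:278,100:480:20], g[195,258:300:4])
for th in (200,215,230):
    uv,a,s=blob(g<th,(277,195));print(th,uv,a,s,fitc(cw,'plate',uv,P['plate']))
t=cv2.imread('pics/a_top.png');gt=t.max(2)
print(t[250,320:337].tolist())
for th in (105,112,118):
    uv,a,s=blob(gt<th,(328.5,250.4));print(th,uv,a,s,fitc(cal,'plate',uv,P['plate']))
    uv,a,s=blob(gt<th,(213,254));print(th,uv,a,s,fitc(cal,'seal',uv,P['seal']))
state()
E
```

```text
[[156 144 149  20   6 149 147 151 152 146 154 154 148 151   8  12 145 146
  148]] [ 60  27 112  25 113  27  98  78  80 118  43]
200 [279.5 209.5] 235200.0 [     0      0    560    420 235200] (array([ 0.43194859, -0.17465835]), 2243.567789601744)
215 [279.5 209.5] 235200.0 [     0      0    560    420 235200] (array([ 0.43194859, -0.17465835]), 2243.567789601744)
230 [279.5 209.5] 235200.0 [     0      0    560    420 235200] (array([ 0.43194859, -0.17465835]), 2243.567789601744)
[[84, 86, 81], [73, 76, 72], [63, 63, 62], [65, 62, 62], [66, 62, 60], [67, 66, 64], [64, 61, 59], [65, 62, 60], [63, 62, 57], [61, 61, 57], [67, 65, 63], [70, 67, 63], [64, 61, 59], [64, 63, 60], [66, 64, 61], [71, 71, 64], [82, 85, 82]]
105 [328.22857143 250.05714286] 280.0 [319 240  19  21 280] (array([ 0.44552408, -0.17171225]), 205.14692265819758)
105 [212.5251046  254.48953975] 478.0 [201 243  25  25 302] (array([0.43148863, 0.16255798]), 405.1261645372724)
112 [279.5 209.5] 235200.0 [     0      0    560    420 229844] (array([ 0.56247598, -0.03049699]), 198.21343584987335)
112 [231.44444444 258.30555556] 36.0 [228 253  10  11  33] (array([0.42079137, 0.1077049 ]), 401.4730371689657)
118 [279.5 209.5] 235200.0 [     0      0    560    420 235188] (array([ 0.56247598, -0.03049699]), 198.21343584987335)
118 [279.5 209.5] 235200.0 [     0      0    560    420 235188] (array([ 0.56220482, -0.03045217]), 387.7972893260885)
t 1.53 p [ 0.445  -0.1737  0.16  ] yaw_x -0.11 zax [-0. -0. -1.] F [ 0.1  -0.69  0.89] T [-0.05  0.03  0.01] g 0.819 q [ 0.75  0.1  -0.49  1.91  0.05  1.15 -1.34]
```

Run:
```python
from P0 import *
im=cv2.imread('pics/c1.png');cw=calibration('wrist');g=cv2.GaussianBlur(im,(0,0),1).max(2)
print(g[195,240:316:4].tolist())
for th in (130,140,150):
    uv,a,s=blob(g<th,(277,195));print(th,uv,a,s,fitc(cw,'plate',uv,P['plate']))
t=cv2.imread('pics/a_top.png');gt=cv2.GaussianBlur(t,(0,0),.7).max(2)
for th in (80,85,90):
  for k,n,z in (('plate','plate',0),('seal','seal',0),('cover','cover_disc',0)):
    uv,a,s=blob(gt<th,silcent(cal,n,P[k])[0]);r=fitc(cal,n,uv,P[k]);print(th,k,uv.round(2),a,r[0].round(4),round(r[1]))
```

```text
[165, 165, 164, 113, 52, 103, 62, 92, 85, 70, 103, 59, 112, 66, 98, 91, 129, 166, 166]
130 [277.33936452 193.72639011] 2266.0 [ 251  167   54   54 2266] (array([ 0.44600833, -0.17283728]), 2304.815535414149)
140 [277.32277397 193.75342466] 2336.0 [ 251  167   54   55 2336] (array([ 0.44598458, -0.17282299]), 2304.7097215848044)
150 [277.26713752 193.898629  ] 2407.0 [ 250  167   55   55 2407] (array([ 0.4458569 , -0.17277489]), 2304.140615583514)
80 plate [328.19 249.88] 172.0 [ 0.446  -0.1716] 205
80 seal [212.48 254.46] 386.0 [0.4316 0.1627] 405
80 cover [379.7  241.34] 396.0 [ 0.4713 -0.32  ] 474
85 plate [328.08 249.96] 188.0 [ 0.4458 -0.1713] 205
85 seal [212.52 254.46] 402.0 [0.4316 0.1626] 405
85 cover [379.76 241.39] 441.0 [ 0.4712 -0.3201] 474
90 plate [328.23 249.93] 207.0 [ 0.4459 -0.1717] 205
90 seal [212.4 254.5] 424.0 [0.4314 0.1629] 405
90 cover [379.66 241.44] 472.0 [ 0.471  -0.3199] 474
```

Run:
```python
from P0 import *
im=cv2.imread('pics/c1.png');cw=calibration('wrist')
o=get_obs();Rm=R.from_quat(o['ee_rot'])
for s in (0,.003,.006,.009,.012):
    print(s,proj(cw,o['position']+Rm.apply([[.011,-.035,-s],[.011,.035,-s],[-.011,-.035,-s],[-.011,.035,-s]])).round(1).tolist())
cv2.imwrite('pics/c2.png',cv2.resize(cv2.convertScaleAbs(im[240:400,90:470],alpha=2.2),None,fx=2,fy=2,interpolation=cv2.INTER_CUBIC))
```

```text
0 [[197.7, 248.7], [359.7, 248.5], [200.7, 294.6], [356.8, 294.5]]
0.003 [[196.1, 251.3], [361.3, 251.1], [199.2, 298.0], [358.2, 297.9]]
0.006 [[194.5, 254.0], [362.9, 253.8], [197.7, 301.5], [359.8, 301.3]]
0.009 [[192.8, 256.8], [364.6, 256.7], [196.2, 305.1], [361.3, 305.0]]
0.012 [[191.1, 259.7], [366.4, 259.6], [194.6, 308.9], [363.0, 308.7]]
```

View pics/c2.png

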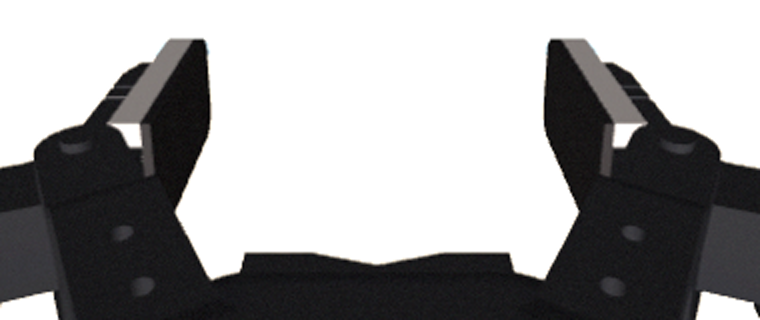

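```bash
python3 -m handwheel '[{"jaw":62,"delta_pos":[0.001,-0.001,0.04],"turn":0},{"jaw":62,"delta_pos":[0.001,-0.001,0.08],"turn":0},{"jaw":62,"delta_pos":[0.001,-0.001,0.11],"turn":0},{"jaw":62,"delta_pos":[0.001,-0.001,0.13],"turn":0},{"jaw":62,"delta_pos":[0.001,-0.001,0.145],"turn":0},{"jaw":62,"delta_pos":[0.001,-0.001,0.145],"turn":0},{"jaw":62,"delta_pos":[0.001,-0.001,0.145],"turn":0}]'; python3 -c "
from P0 import *
state();cw=calibration('wrist');im=camera('wrist')[:,:,::-1].copy();cv2.imwrite('pics/c3.png',im)
overlay(im,cw,objs(P),(80,0,480,420),1.42,'pics/c3o.png')
state()
"
```

```text
clock: 2.12
position: [0.4459, -0.1727, 0.015]
ee_rot: [1.0, -0.001, -0.0, -0.0]
ft_force: [-0.1, -1.2, -0.1]
grip_width: 0.726
t 2.12 p [ 0.4459 -0.1727  0.015 ] yaw_x -0.14 zax [-0.001  0.    -1.   ] F [-0.13 -1.18 -0.13] T [-0.06 -0.01 -0.03] g 0.726 q [ 0.7   0.3  -0.47  2.03  0.18  0.85 -1.45]
t 2.17 p [ 0.4467 -0.1728  0.0159] yaw_x -0.11 zax [ 0.001 -0.001 -1.   ] F [ 0.62 -0.38 -0.41] T [ 0.05  0.04 -0.04] g 0.727 q [ 0.7   0.3  -0.47  2.03  0.18  0.85 -1.45]
```

View pics/c3o.png

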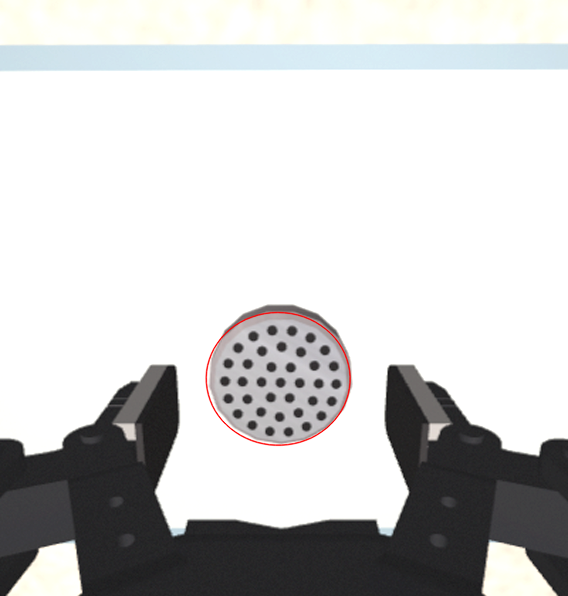

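The plate sits midway between the jaws (centre u≈281, jaws at 177 and 387). I'll go down the last 12 mm and close.

```bash
python3 -m handwheel '[{"jaw":62,"delta_pos":[0,0,0.006],"turn":0},{"jaw":62,"delta_pos":[0,0,0.012],"turn":0},{"jaw":55,"delta_pos":[0,0,0.012],"turn":0},{"jaw":50,"delta_pos":[0,0,0.012],"turn":0},{"jaw":40,"delta_pos":[0,0,0.012],"turn":0},{"jaw":40,"delta_pos":[0,0,0.012],"turn":0},{"jaw":40,"delta_pos":[0,0,0.012],"turn":0},{"jaw":40,"delta_pos":[0,0,0.012],"turn":0},{"jaw":40,"delta_pos":[0,0,0.012],"turn":0},{"jaw":40,"delta_pos":[0,0,0.012],"turn":0}]' 40; python3 -c "
from P0 import *
state();cw=calibration('wrist');im=camera('wrist')[:,:,::-1].copy();cv2.imwrite('pics/c4.png',im)
overlay(im,cw,objs(P),(80,0,480,420),1.42,'pics/c4o.png')
state()
"
```

```text
clock: 3.0
position: [0.4465, -0.1717, 0.0034]
ee_rot: [1.0, -0.0, 0.0, 0.0]
ft_force: [-2.5, 0.2, 4.9]
grip_width: 0.508
t 3.0 p [ 0.4465 -0.1717  0.0034] yaw_x -0.03 zax [ 0. -0. -1.] F [-2.49  0.21  4.86] T [ 0.24  0.54 -0.08] g 0.508 q [ 0.69  0.32 -0.47  2.04  0.2   0.82 -1.46]
t 3.05 p [ 0.4465 -0.1717  0.0034] yaw_x -0.03 zax [ 0. -0. -1.] F [-2.72 -0.37  5.75] T [ 0.22  0.53 -0.05] g 0.506 q [ 0.69  0.32 -0.47  2.04  0.2   0.82 -1.46]
```

View pics/c4o.png

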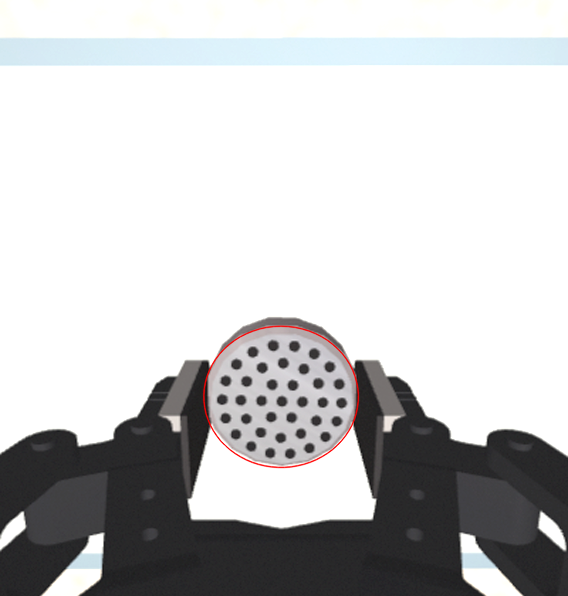

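Opening 0.508 (about 43 mm, less than the 46 mm plate) with 5 N upward suggests the pad tips are on the upper bevel. I'll check the tip setback in the image.

Run:
```python
from P0 import *
im=cv2.imread('pics/c4.png');cw=calibration('wrist')
o=get_obs();Rm=R.from_quat(o['ee_rot'])
for s in (0,.003,.006,.009,.012):
    print(s,proj(cw,o['position']+Rm.apply([[.011,-.0225,-s],[.011,.0225,-s]])).round(1).tolist())
cv2.imwrite('pics/c4z.png',cv2.resize(cv2.convertScaleAbs(im[220:360,180:380],alpha=2.2),None,fx=4,fy=4,interpolation=cv2.INTER_CUBIC))
```

```text
0 [[226.5, 248.7], [330.7, 248.6]]
0.003 [[225.5, 251.3], [331.7, 251.2]]
0.006 [[224.5, 254.0], [332.7, 253.9]]
0.009 [[223.4, 256.8], [333.8, 256.7]]
0.012 [[222.3, 259.7], [335.0, 259.6]]
```

View pics/c4z.png

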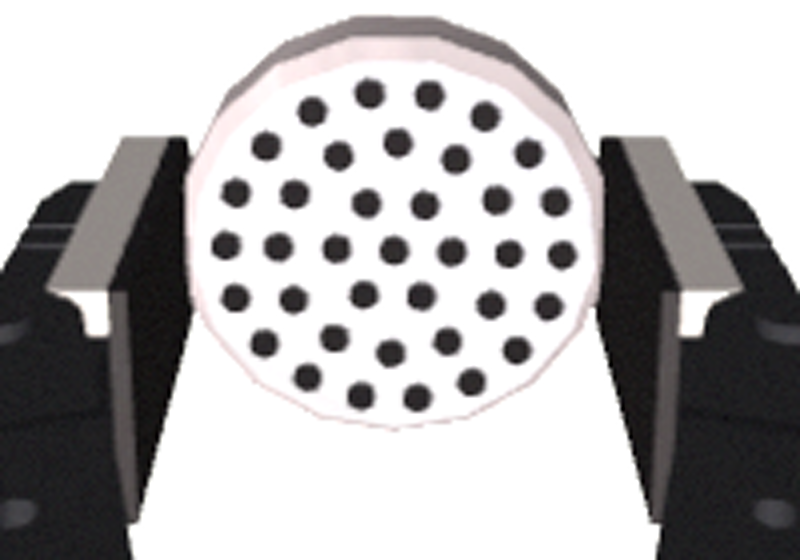

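The pad tips are about 6 mm behind the TCP at this opening, so they sit near the plate's top bevel. I'll open, go 4 mm lower and grip again.

```bash
python3 -m handwheel '[{"jaw":54,"delta_pos":[0,0,0],"turn":0},{"jaw":54,"delta_pos":[0,0,0],"turn":0},{"jaw":54,"delta_pos":[0,0,0.002],"turn":0},{"jaw":54,"delta_pos":[0,0,0.004],"turn":0},{"jaw":40,"delta_pos":[0,0,0.004],"turn":0},{"jaw":40,"delta_pos":[0,0,0.004],"turn":0},{"jaw":40,"delta_pos":[0,0,0.004],"turn":0},{"jaw":40,"delta_pos":[0,0,0.004],"turn":0},{"jaw":40,"delta_pos":[0,0,0.004],"turn":0},{"jaw":40,"delta_pos":[0,0,0.004],"turn":0}]' 40; python3 -c "
from P0 import *
state();cw=calibration('wrist');im=camera('wrist')[:,:,::-1].copy();cv2.imwrite('pics/c5.png',im)
cv2.imwrite('pics/c5z.png',cv2.resize(cv2.convertScaleAbs(im[220:360,180:380],alpha=2.2),None,fx=4,fy=4,interpolation=cv2.INTER_CUBIC))
state()
"
```

```text
clock: 3.88
position: [0.4463, -0.1717, -0.0012]
ee_rot: [1.0, -0.0, -0.0, 0.0]
ft_force: [-0.4, -0.3, -0.7]
grip_width: 0.513
t 3.88 p [ 0.4463 -0.1717 -0.0012] yaw_x -0.03 zax [-0. -0. -1.] F [-0.45 -0.27 -0.65] T [ 0.01 -0.   -0.01] g 0.513 q [ 0.69  0.33 -0.46  2.04  0.2   0.81 -1.46]
t 3.93 p [ 0.4464 -0.1717 -0.0012] yaw_x -0.02 zax [-0. -0. -1.] F [ 0.04  0.96 -1.53] T [0.02 0.   0.01] g 0.516 q [ 0.69  0.33 -0.46  2.04  0.2   0.81 -1.46]
```

View pics/c5z.png

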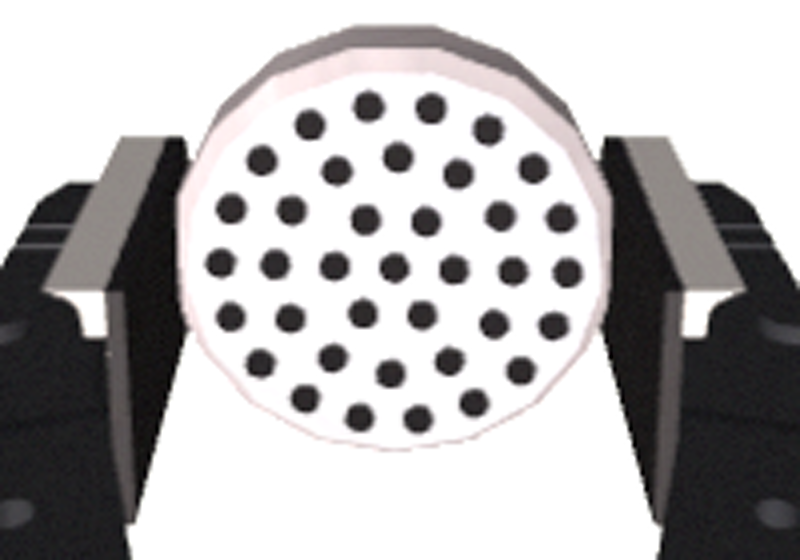

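```bash
python3 -m handwheel '[{"jaw":40,"delta_pos":[0,0,-0.01],"turn":0},{"jaw":40,"delta_pos":[0,0,-0.03],"turn":0},{"jaw":40,"delta_pos":[0,0,-0.06],"turn":0},{"jaw":40,"delta_pos":[0,0,-0.09],"turn":0},{"jaw":40,"delta_pos":[0,0,-0.12],"turn":0},{"jaw":40,"delta_pos":[0.02,0.005,-0.13],"turn":0},{"jaw":40,"delta_pos":[0.05,0.013,-0.13],"turn":0},{"jaw":40,"delta_pos":[0.08,0.02,-0.13],"turn":0},{"jaw":40,"delta_pos":[0.1,0.03,-0.13],"turn":0},{"jaw":40,"delta_pos":[0.1,0.03,-0.13],"turn":0}]'; python3 -c "
from P0 import *
state();cw=calibration('wrist');im=camera('wrist')[:,:,::-1].copy();cv2.imwrite('pics/c6.png',im)
overlay(im,cw,objs(P),(80,0,480,420),1.42,'pics/c6o.png')
state()
"
```

```text
clock: 4.77
position: [0.5493, -0.203, 0.1294]
ee_rot: [1.0, -0.0, 0.001, -0.0]
ft_force: [-1.7, -0.1, -1.3]
grip_width: 0.511
t 4.77 p [ 0.5493 -0.203   0.1294] yaw_x -0.05 zax [ 0.002  0.    -1.   ] F [-1.72 -0.08 -1.28] T [-0.    0.05  0.01] g 0.511 q [ 0.67  0.36 -0.48  1.67  0.18  1.15 -1.43]
t 4.82 p [ 0.5476 -0.2021  0.1291] yaw_x -0.03 zax [ 0.001  0.001 -1.   ] F [ 1.01 -0.38 -0.82] T [-0.01  0.06  0.02] g 0.516 q [ 0.67  0.36 -0.48  1.68  0.18  1.15 -1.43]
```

View pics/c6o.png

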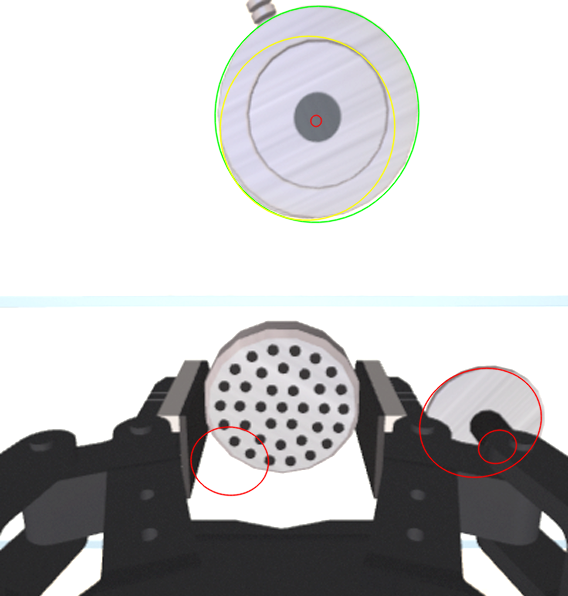

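Plate is held level. The stand head is clear at about (303,82), with its drain spot. I'll fit the drain and head.

```bash
cat >> h.py <<'E'
def standfit(im,cw,guess,th=None,show=True):
    g=cv2.GaussianBlur(im,(0,0),.8).max(2)
    pr=proj(cw,[*guess,.07])[0]
    u,v=np.round(pr).astype(int);c=g[v,u];
    out={}
    ring=proj(cw,circ(*guess,.07,.015));b=np.median([g[int(y),int(x)] for x,y in ring if 0<=x<560 and 0<=y<420])
    uv,a,s=blob(g<(c*.5+b*.5),pr);out['drain']=onz(cw,uv,.07)[:2];print('drain',uv.round(2),a,c,b,out['drain'].round(4),'r mm',np.sqrt(a/np.pi)/cw['mtx'][0,0]*1000*abs(ray(cw,uv)[0][2]-.07))
    return out
def edgefit(im,cw,guess,z,r,srch=.005,inv=False):
    # find strongest gradient radially around predicted circle; robust fit of centre
    g=cv2.GaussianBlur(im,(0,0),1).astype(float).mean(2)
    a=np.linspace(0,2*np.pi,120,endpoint=False);rr=np.linspace(r-srch,r+srch,41);pts=[]
    for t in a:
        P3=np.c_[guess[0]+rr*np.cos(t),guess[1]+rr*np.sin(t),0*rr+z];p=proj(cw,P3).astype(np.float32)
        if (p.min()<2) or p[:,0].max()>557 or p[:,1].max()>417: continue
        v=cv2.remap(g.astype(np.float32),p[:,:1],p[:,1:],cv2.INTER_LINEAR).ravel();d=np.gradient(v)
        k=np.argmax(np.abs(d))
        if abs(d[k])>1: pts.append(P3[k,:2])
    pts=np.array(pts)
    from scipy.optimize import least_squares
    s=least_squares(lambda q:np.hypot(pts[:,0]-q[0],pts[:,1]-q[1])-q[2],[*guess,r],loss='soft_l1',f_scale=.0005)
    print('edge',s.x.round(4),len(pts),'rms',np.median(np.abs(s.fun)).round(5));return s.x
E
python3 - <<'E'
from P0 import *
im=cv2.imread('pics/c6.png');cw=calibration('wrist')
standfit(im,cw,P['stand'])
edgefit(im,cw,P['stand'],.074,.038,.004)
edgefit(im,cw,P['stand'],.074,.026,.004)
t=cv2.imread('pics/a_top.png')
edgefit(t,cal,P['stand'],.074,.038,.004)
standfit(t,cal,P['stand'])
# plate held
o=get_obs();print(o['position'])
edgefit(im,cw,o['position'][:2],o['position'][2]+.0012+.012,.0215,.003)
E
```

```text
drain [303.07  82.02] 915.0 68 141.0 [ 0.6313 -0.2154] r mm 9.763261043545338
edge [ 0.6307 -0.215   0.0376] 101 rms 0.00023
edge [ 0.6307 -0.2158  0.0257] 120 rms 0.00027Traceback (most recent call last):
  File "<stdin>", line 7, in <module>
  File "h.py", line 70, in edgefit
    s=least_squares(lambda q:np.hypot(pts[:,0]-q[0],pts[:,1]-q[1])-q[2],[*guess,r],loss='soft_l1',f_scale=.0005)
    return func(*args, **kwargs)
    vector_fun = VectorFunction(
        fun_wrapped,
    ...<6 lines>...
        workers=workers
    )
    self._update_fun()
    ~~~~~~~~~~~~~~~~^^
    self.f = self.fun_wrapped(xp_copy(self.x))
             ~~~~~~~~~~~~~~~~^^^^^^^^^^^^^^^^^
    return np.atleast_1d(self.fun(x))
                         ~~~~~~~~^^^
    return self.f(x, *self.args, **self.kwargs)
           ~~~~~~^^^^^^^^^^^^^^^^^^^^^^^^^^^^^^
  File "h.py", line 70, in <lambda>
    s=least_squares(lambda q:np.hypot(pts[:,0]-q[0],pts[:,1]-q[1])-q[2],[*guess,r],loss='soft_l1',f_scale=.0005)
                                      ~~~^^^^^
IndexError: too many indices for array: array is 1-dimensional, but 2 were indexed
```

```bash
python3 -m handwheel '[{"jaw":40,"delta_pos":[0.03,0.005,0.0],"turn":0},{"jaw":40,"delta_pos":[0.06,0.01,0.0],"turn":0},{"jaw":40,"delta_pos":[0.0845,0.0138,0.01],"turn":0},{"jaw":40,"delta_pos":[0.0845,0.0138,0.025],"turn":0},{"jaw":40,"delta_pos":[0.0845,0.0138,0.035],"turn":0},{"jaw":40,"delta_pos":[0.0845,0.0138,0.035],"turn":0},{"jaw":40,"delta_pos":[0.0845,0.0138,0.035],"turn":0},{"jaw":40,"delta_pos":[0.0845,0.0138,0.035],"turn":0}]'; python3 -c "
from P0 import *
state();cw=calibration('wrist');im=camera('wrist')[:,:,::-1].copy();cv2.imwrite('pics/c7.png',im)
S=(.6312,-.2155)
overlay(im,cw,[(*S,.074,.038,Gr),(*S,.074,.026,Gr),(*S,.07,.01,Rd)],(130,80,430,400),1.8,'pics/c7o.png')
edgefit(im,cw,S,.074,.038,.004)
edgefit(im,cw,S,.074,.026,.004)
state()
"
```

```text
clock: 5.48
position: [0.6305, -0.2158, 0.0951]
ee_rot: [1.0, -0.0, 0.0, 0.0]
ft_force: [-0.7, 0.6, -0.6]
grip_width: 0.509
t 5.48 p [ 0.6305 -0.2158  0.0951] yaw_x -0.04 zax [ 0.001 -0.001 -1.   ] F [-0.73  0.6  -0.61] T [-0.   -0.06  0.01] g 0.509 q [ 0.59  0.56 -0.45  1.48  0.26  1.16 -1.48]
edge [ 0.6332 -0.2164  0.0384] 120 rms 0.00105
edge [ 0.6325 -0.2164  0.0265] 120 rms 0.00083
t 5.53 p [ 0.6308 -0.2159  0.0953] yaw_x -0.04 zax [ 0.001 -0.001 -1.   ] F [ 0.16  0.29 -0.66] T [0.07 0.08 0.01] g 0.507 q [ 0.59  0.56 -0.45  1.47  0.26  1.16 -1.48]
```

View pics/c7o.png

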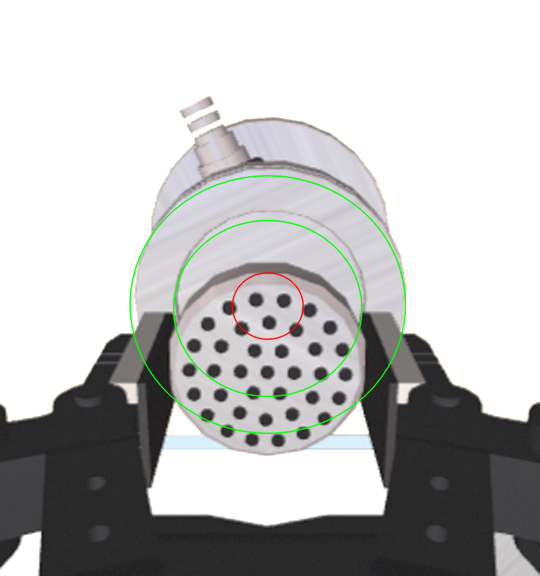

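The near view shows the stand about 2–3 mm farther in +x than the far view did. I'll fit the visible arcs of the stand and the held plate in this same image.

```bash
cat >> h.py <<'E'
def arcfit(im,cw,guess,z,r,lo,hi,srch=.005,sign=0,fixr=True,minG=1.,verbose=True):
    g=cv2.GaussianBlur(im,(0,0),.8).astype(np.float32).mean(2)
    a=np.radians(np.linspace(lo,hi,90));rr=np.linspace(r-srch,r+srch,61);pts=[]
    for t in a:
        P3=np.c_[guess[0]+rr*np.cos(t),guess[1]+rr*np.sin(t),0*rr+z];p=proj(cw,P3).astype(np.float32)
        if (p.min()<2) or p[:,0].max()>557 or p[:,1].max()>417: continue
        v=cv2.remap(g,p[:,:1],p[:,1:],cv2.INTER_LINEAR).ravel();d=np.gradient(v)
        e=d*sign if sign else np.abs(d);k=np.argmax(e)
        if e[k]>minG and 0<k<60: pts.append(P3[k,:2])
    pts=np.array(pts)
    from scipy.optimize import least_squares
    if fixr: s=least_squares(lambda q:np.hypot(pts[:,0]-q[0],pts[:,1]-q[1])-r,[*guess],loss='soft_l1',f_scale=.0004)
    else: s=least_squares(lambda q:np.hypot(pts[:,0]-q[0],pts[:,1]-q[1])-q[2],[*guess,r],loss='soft_l1',f_scale=.0004)
    if verbose: print('arc',s.x.round(4),len(pts),'med',np.median(np.abs(s.fun)).round(5))
    return s.x
E
python3 - <<'E'
from P0 import *
im=cv2.imread('pics/c7.png');cw=calibration('wrist');o=get_obs();print(o['position'])
S=(.633,-.2165)
for s in (0,1,-1):
    arcfit(im,cw,S,.074,.026,-70,70,.004,s,minG=.5)
    arcfit(im,cw,S,.074,.038,-60,60,.003,s)
p=o['position'][:2]
for s in (0,1,-1):
    arcfit(im,cw,p,o['position'][2]+.0012+.010,.023,-60,60,.004,s)
    arcfit(im,cw,p,o['position'][2]+.0012+.0,.021,-60,60,.004,s)
    arcfit(im,cw,p,o['position'][2]+.0012+.012,.021,120,240,.004,s)
im=cv2.imread('pics/c7.png')
cv2.imwrite('pics/c7z.png',cv2.resize(cv2.convertScaleAbs(im[140:340,190:370],alpha=1.6),None,fx=3,fy=3,interpolation=cv2.INTER_CUBIC))
E
```

```text
[ 0.63079133 -0.21587373  0.09528283]
arc [ 0.6335 -0.2168] 90 med 0.00018
arc [ 0.6348 -0.2167] 87 med 0.0005
arc [ 0.6347 -0.2165] 90 med 0.00014
arc [ 0.635  -0.2164] 87 med 0.00033
arc [ 0.6334 -0.2165] 90 med 0.00017
arc [ 0.6329 -0.2163] 87 med 0.00018
arc [ 0.6327 -0.2154] 85 med 0.00021
arc [ 0.6321 -0.2156] 90 med 0.00026
arc [ 0.6306 -0.2157] 90 med 0.00082
arc [ 0.6328 -0.2154] 85 med 0.00021
arc [ 0.6321 -0.2156] 90 med 0.00026
arc [ 0.6306 -0.2157] 90 med 0.00082
arc [ 0.6305 -0.2156] 90 med 0.00012
arc [ 0.6295 -0.2157] 90 med 0.00038
arc [ 0.6317 -0.2161] 52 med 0.00043
```

View pics/c7z.png

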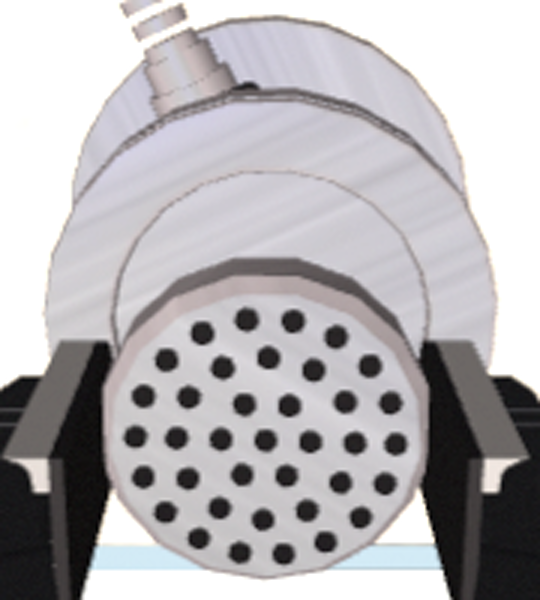

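```bash
python3 -m handwheel '[{"jaw":40,"delta_pos":[0.0016,0.0009,0.006],"turn":0},{"jaw":40,"delta_pos":[0.0016,0.0009,0.012],"turn":0},{"jaw":40,"delta_pos":[0.0016,0.0009,0.018],"turn":0},{"jaw":40,"delta_pos":[0.0016,0.0009,0.018],"turn":0},{"jaw":40,"delta_pos":[0.0016,0.0009,0.018],"turn":0},{"jaw":40,"delta_pos":[0.0016,0.0009,0.018],"turn":0}]'; python3 -c "
from P0 import *
state();cw=calibration('wrist');im=camera('wrist')[:,:,::-1].copy();cv2.imwrite('pics/c8.png',im)
cv2.imwrite('pics/c8z.png',cv2.resize(cv2.convertScaleAbs(im[140:340,190:370],alpha=1.6),None,fx=3,fy=3,interpolation=cv2.INTER_CUBIC))
S=(.6334,-.2165)
arcfit(im,cw,S,.074,.026,-60,60,.004,-1,minG=.5)
o=get_obs();p=o['position']
arcfit(im,cw,p[:2],p[2]+.0012+.010,.023,-60,60,.004,1)
arcfit(im,cw,p[:2],p[2]+.0012+.0,.021,-60,60,.004,0)
state()
"
```

```text
clock: 6.03
position: [0.6325, -0.2165, 0.0758]
ee_rot: [1.0, -0.0, -0.0, -0.0]
ft_force: [0.1, 0.3, -0.9]
grip_width: 0.515
t 6.03 p [ 0.6325 -0.2165  0.0758] yaw_x -0.02 zax [-0.  0. -1.] F [ 0.14  0.31 -0.91] T [-0.03  0.01 -0.02] g 0.515 q [ 0.58  0.59 -0.44  1.48  0.26  1.13 -1.48]
arc [ 0.6333 -0.2164] 89 med 0.00013
arc [ 0.6345 -0.2161] 85 med 0.00022
arc [ 0.6339 -0.2162] 90 med 0.00028
t 6.08 p [ 0.6326 -0.2165  0.076 ] yaw_x -0.03 zax [ 0. -0. -1.] F [ 0.21  0.22 -1.04] T [0.01 0.   0.01] g 0.512 q [ 0.58  0.58 -0.44  1.48  0.26  1.13 -1.48]
```

View pics/c8z.png

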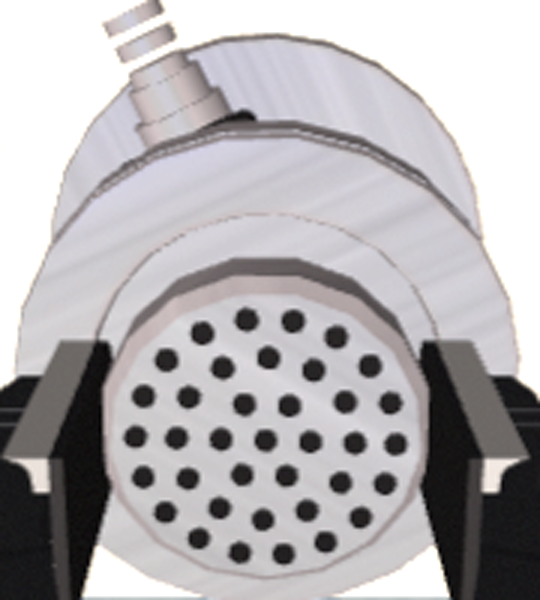

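```bash
python3 -m handwheel '[{"jaw":40,"delta_pos":[0,0,0.002],"turn":0},{"jaw":40,"delta_pos":[0,0,0.004],"turn":0},{"jaw":40,"delta_pos":[0,0,0.0055],"turn":0},{"jaw":40,"delta_pos":[0,0,0.0055],"turn":0},{"jaw":40,"delta_pos":[0,0,0.0055],"turn":0}]'; python3 -c "
from P0 import *
state();cw=calibration('wrist');im=camera('wrist')[:,:,::-1].copy();cv2.imwrite('pics/c9.png',im)
cv2.imwrite('pics/c9z.png',cv2.resize(cv2.convertScaleAbs(im[140:340,190:370],alpha=1.6),None,fx=3,fy=3,interpolation=cv2.INTER_CUBIC))
state()
"
```

```text
clock: 6.5
position: [0.6328, -0.2165, 0.0722]
ee_rot: [1.0, -0.0, 0.0, 0.0]
ft_force: [-6.5, 1.6, 12.9]
grip_width: 0.516
t 6.5 p [ 0.6328 -0.2165  0.0722] yaw_x -0.03 zax [ 0.001 -0.001 -1.   ] F [-6.52  1.58 12.92] T [0.39 1.32 0.02] g 0.516 q [ 0.58  0.59 -0.44  1.49  0.27  1.13 -1.48]
t 6.55 p [ 0.6328 -0.2165  0.0722] yaw_x -0.03 zax [ 0.001 -0.001 -1.   ] F [-5.84  1.35 12.93] T [ 0.36  1.4  -0.02] g 0.511 q [ 0.58  0.59 -0.44  1.49  0.27  1.13 -1.48]
```

View pics/c9z.png

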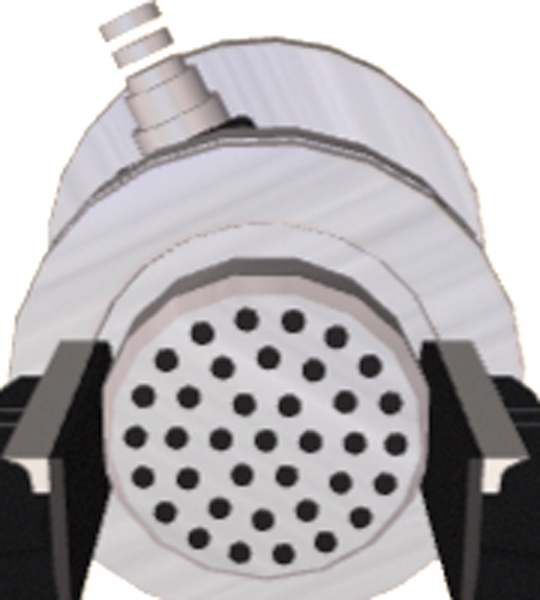

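The press builds 13 N at TCP z 0.0722. The pad separation of 105.5 px says the tips are only about 2 mm behind the TCP, so the fingertips are resting on the lip while the plate is still 3.4 mm above the floor. I won't drop it. I'll take it back to the mat and regrip it higher.

```bash
python3 -m handwheel '[{"jaw":40,"delta_pos":[0,0,-0.01],"turn":0},{"jaw":40,"delta_pos":[0,0,-0.03],"turn":0},{"jaw":40,"delta_pos":[-0.03,-0.007,-0.04],"turn":0},{"jaw":40,"delta_pos":[-0.07,-0.017,-0.03],"turn":0},{"jaw":40,"delta_pos":[-0.11,-0.027,-0.01],"turn":0},{"jaw":40,"delta_pos":[-0.15,-0.037,0.02],"turn":0},{"jaw":40,"delta_pos":[-0.18,-0.043,0.045],"turn":0},{"jaw":40,"delta_pos":[-0.1865,-0.0448,0.06],"turn":0},{"jaw":40,"delta_pos":[-0.1865,-0.0448,0.067],"turn":0},{"jaw":40,"delta_pos":[-0.1865,-0.0448,0.067],"turn":0}]'; python3 -c "
from h import *
state()"
```

```text
clock: 7.38
position: [0.4446, -0.1714, 0.0023]
ee_rot: [1.0, -0.0, -0.001, -0.0]
ft_force: [-0.2, 0.6, 0.2]
grip_width: 0.513
t 7.38 p [ 0.4446 -0.1714  0.0023] yaw_x -0.04 zax [-0.002  0.001 -1.   ] F [-0.2   0.58  0.18] T [ 0.02  0.01 -0.04] g 0.513 q [ 0.71  0.33 -0.48  2.04  0.21  0.82 -1.46]
```

```bash
python3 -m handwheel '[{"jaw":40,"delta_pos":[0,0,0.001],"turn":0},{"jaw":40,"delta_pos":[0,0,0.002],"turn":0},{"jaw":40,"delta_pos":[0,0,0.003],"turn":0},{"jaw":40,"delta_pos":[0,0,0.0035],"turn":0},{"jaw":40,"delta_pos":[0,0,0.0035],"turn":0}]'; python3 -c "
from h import *
state()"
```

```text
clock: 7.8
position: [0.4467, -0.1717, 0.0002]
ee_rot: [1.0, -0.0, 0.0, 0.0]
ft_force: [-0.9, -0.7, -0.5]
grip_width: 0.511
t 7.8 p [ 4.467e-01 -1.717e-01  2.000e-04] yaw_x -0.02 zax [ 0.001 -0.    -1.   ] F [-0.94 -0.73 -0.51] T [0.   0.02 0.  ] g 0.511 q [ 0.71  0.33 -0.48  2.04  0.21  0.82 -1.47]
```

```bash
python3 -m handwheel '[{"jaw":40,"delta_pos":[0,0,0.0005],"turn":0},{"jaw":40,"delta_pos":[0,0,0.001],"turn":0},{"jaw":40,"delta_pos":[0,0,0.0015],"turn":0},{"jaw":40,"delta_pos":[0,0,0.0015],"turn":0}]'; python3 -c "
from h import *
state()"
```

```text
clock: 8.13
position: [0.4462, -0.1717, -0.0012]
ee_rot: [1.0, -0.0, 0.0, 0.0]
ft_force: [-2.3, -0.1, 5.1]
grip_width: 0.509
t 8.13 p [ 0.4462 -0.1717 -0.0012] yaw_x -0.03 zax [ 0. -0. -1.] F [-2.28 -0.07  5.09] T [0.12 0.41 0.  ] g 0.509 q [ 0.71  0.33 -0.48  2.04  0.21  0.81 -1.47]
```

```bash
python3 -m handwheel '[{"jaw":52,"delta_pos":[0,0,-0.0005],"turn":0},{"jaw":52,"delta_pos":[0,0,-0.0005],"turn":0},{"jaw":52,"delta_pos":[0,0,-0.003],"turn":0},{"jaw":52,"delta_pos":[0,0,-0.0055],"turn":0},{"jaw":52,"delta_pos":[0,0,-0.0055],"turn":0},{"jaw":40,"delta_pos":[0,0,-0.0055],"turn":0},{"jaw":40,"delta_pos":[0,0,-0.0055],"turn":0},{"jaw":40,"delta_pos":[0,0,-0.0055],"turn":0},{"jaw":40,"delta_pos":[0,0,-0.0055],"turn":0},{"jaw":40,"delta_pos":[0,0,-0.0055],"turn":0}]' 40; python3 -c "
from h import *
state()"
```

```text
clock: 8.97
position: [0.4463, -0.1717, 0.0046]
ee_rot: [1.0, -0.0, 0.0, 0.0]
ft_force: [-3.6, 1.1, 10.6]
grip_width: 0.507
t 8.97 p [ 0.4463 -0.1717  0.0046] yaw_x -0.03 zax [ 0.    -0.001 -1.   ] F [-3.59  1.08 10.62] T [0.26 0.72 0.02] g 0.507 q [ 0.71  0.32 -0.49  2.04  0.2   0.83 -1.46]
```

```bash
python3 -c "
from h import *
state();cw=calibration('wrist');im=camera('wrist')[:,:,::-1].copy();cv2.imwrite('pics/d1.png',im)
a=im[220:360,180:380];b=cv2.imread('pics/c5.png')[220:360,180:380]
cv2.imwrite('pics/d1z.png',np.hstack([cv2.resize(cv2.convertScaleAbs(q,alpha=2.2),None,fx=2,fy=2*1.,interpolation=cv2.INTER_CUBIC) for q in (a,b)]))
cv2.imwrite('pics/d1s.png',cv2.resize(camera('scene')[120:220,220:320,::-1],None,fx=6,fy=6,interpolation=cv2.INTER_CUBIC))
"
```

```text
t 8.97 p [ 0.4463 -0.1717  0.0046] yaw_x -0.03 zax [ 0.    -0.001 -1.   ] F [-3.59  1.08 10.62] T [0.26 0.72 0.02] g 0.507 q [ 0.71  0.32 -0.49  2.04  0.2   0.83 -1.46]
```

View pics/d1z.png

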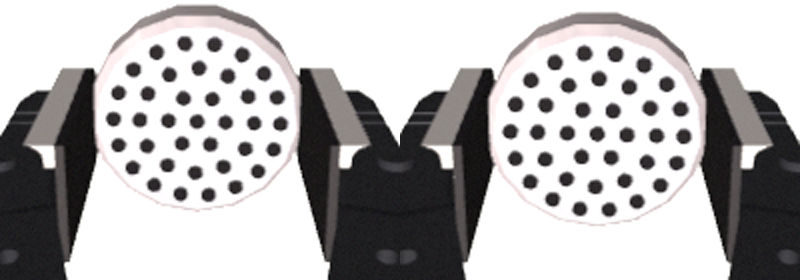

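View pics/d1s.png

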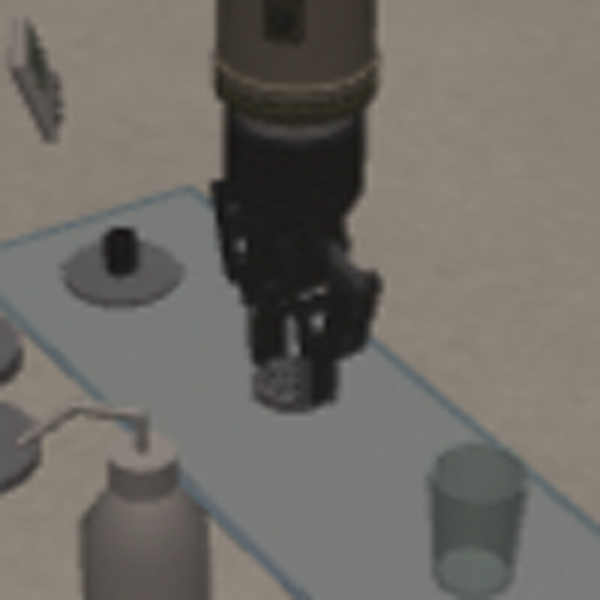

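The pads look 3 px closer together than at the deeper grip, so this one is on the bevel, and the tip-height cues disagree. I'll settle it by probing the bench beside the plate with empty jaws at 46 mm to get the true tip setback.

```bash
python3 -m handwheel '[{"jaw":56,"delta_pos":[0,0,-0.001],"turn":0},{"jaw":56,"delta_pos":[0,0,-0.001],"turn":0},{"jaw":56,"delta_pos":[0,0,-0.02],"turn":0},{"jaw":46,"delta_pos":[0.0,-0.03,-0.03],"turn":0},{"jaw":46,"delta_pos":[0.0,-0.06,-0.03],"turn":0},{"jaw":46,"delta_pos":[0.0,-0.085,-0.02],"turn":0},{"jaw":46,"delta_pos":[0.0,-0.085,-0.005],"turn":0},{"jaw":46,"delta_pos":[0.0,-0.085,0.001],"turn":0},{"jaw":46,"delta_pos":[0.0,-0.085,0.002],"turn":0},{"jaw":46,"delta_pos":[0.0,-0.085,0.003],"turn":0}]'; python3 -c "
from h import *
state()"
python3 -m handwheel '[{"jaw":46,"delta_pos":[0,0,0.001],"turn":0},{"jaw":46,"delta_pos":[0,0,0.001],"turn":0},{"jaw":46,"delta_pos":[0,0,0.002],"turn":0},{"jaw":46,"delta_pos":[0,0,0.002],"turn":0}]'; python3 -c "
from h import *
state()"
```

```text
clock: 9.9
position: [0.4458, -0.0874, 0.0007]
ee_rot: [1.0, -0.001, -0.0, -0.0]
ft_force: [0.1, -0.1, 1.0]
grip_width: 0.538
t 9.9 p [ 0.4458 -0.0874  0.0007] yaw_x -0.09 zax [-0.001  0.    -1.   ] F [ 0.06 -0.06  0.97] T [-0.02 -0.02  0.02] g 0.538 q [ 0.59  0.3  -0.54  2.09  0.21  0.8  -1.65]
clock: 10.23
position: [0.4462, -0.087, -0.0009]
ee_rot: [1.0, -0.001, 0.0, 0.0]
ft_force: [0.9, 0.3, -0.2]
grip_width: 0.539
t 10.23 p [ 0.4462 -0.087  -0.0009] yaw_x -0.06 zax [ 0. -0. -1.] F [ 0.89  0.35 -0.18] T [ 0.01  0.03 -0.01] g 0.539 q [ 0.59  0.3  -0.54  2.1   0.21  0.8  -1.65]
```

```bash
python3 -m handwheel '[{"jaw":46,"delta_pos":[0,0,0.001],"turn":0},{"jaw":46,"delta_pos":[0,0,0.002],"turn":0},{"jaw":46,"delta_pos":[0,0,0.002],"turn":0}]'|sed -n 2,4p; python3 -m handwheel '[{"jaw":46,"delta_pos":[0,0,0.001],"turn":0},{"jaw":46,"delta_pos":[0,0,0.0015],"turn":0},{"jaw":46,"delta_pos":[0,0,0.0015],"turn":0}]'|sed -n 2,4p;python3 -m handwheel '[{"jaw":46,"delta_pos":[0,0,0.001],"turn":0},{"jaw":46,"delta_pos":[0,0,0.0015],"turn":0},{"jaw":46,"delta_pos":[0,0,0.0015],"turn":0}]'|sed -n 2,4p
```

```text
position: [0.4463, -0.0868, -0.0023]
ee_rot: [1.0, -0.0, -0.0, 0.0]
ft_force: [-6.4, 0.8, 15.0]
position: [0.4464, -0.0868, -0.0025]
ee_rot: [1.0, -0.0, -0.0, 0.001]
ft_force: [-15.1, 2.1, 42.0]
position: [0.4464, -0.0869, -0.0026]
ee_rot: [1.0, -0.0, -0.001, 0.001]
ft_force: [-25.2, 4.5, 68.7]
```

The empty tips touch the bench at TCP −2.3 mm, so the setback is 2.2 mm at 46 mm opening. That confirms it was the fingertips that hit the lip. I'll back off and regrip the plate at TCP z≈+3.0 mm, which puts the tips about 1.2 mm above the lip when the plate is home.

```bash
python3 -m handwheel '[{"jaw":54,"delta_pos":[0,0,-0.01],"turn":0},{"jaw":54,"delta_pos":[0,0,-0.035],"turn":0},{"jaw":54,"delta_pos":[0.0,0.04,-0.035],"turn":0},{"jaw":54,"delta_pos":[0.0,0.08,-0.03],"turn":0},{"jaw":54,"delta_pos":[0.0,0.085,-0.022],"turn":0},{"jaw":54,"delta_pos":[0.0,0.085,-0.014],"turn":0},{"jaw":54,"delta_pos":[0.0,0.085,-0.011],"turn":0},{"jaw":54,"delta_pos":[0.0,0.085,-0.011],"turn":0},{"jaw":54,"delta_pos":[0.0,0.085,-0.011],"turn":0},{"jaw":54,"delta_pos":[0.0,0.085,-0.011],"turn":0}]'; python3 -c "
from h import *
state()"
```

```text
clock: 11.82
position: [0.4464, -0.1706, 0.0051]
ee_rot: [1.0, 0.001, 0.0, -0.0]
ft_force: [0.7, 0.2, -0.0]
grip_width: 0.635
t 11.82 p [ 0.4464 -0.1706  0.0051] yaw_x 0.07 zax [ 0.  0. -1.] F [ 0.72  0.19 -0.02] T [0.01 0.01 0.03] g 0.635 q [ 0.71  0.32 -0.49  2.04  0.2   0.83 -1.46]
```

```bash
python3 -m handwheel '[{"jaw":54,"delta_pos":[0,0.001,0.0025],"turn":0},{"jaw":50,"delta_pos":[0,0.001,0.0025],"turn":0},{"jaw":47,"delta_pos":[0,0.001,0.0025],"turn":0},{"jaw":47,"delta_pos":[0,0.001,0.0025],"turn":0},{"jaw":43,"delta_pos":[0,0.001,0.0025],"turn":0},{"jaw":43,"delta_pos":[0,0.001,0.0025],"turn":0},{"jaw":43,"delta_pos":[0,0.001,0.0025],"turn":0},{"jaw":43,"delta_pos":[0,0.001,0.0025],"turn":0}]' 40; python3 -c "
from h import *
state()"
python3 -m handwheel '[{"jaw":43,"delta_pos":[0,0,-0.001],"turn":0},{"jaw":43,"delta_pos":[0,0,-0.002],"turn":0},{"jaw":43,"delta_pos":[0,0,-0.003],"turn":0},{"jaw":43,"delta_pos":[0,0,-0.003],"turn":0}]'; python3 -c "
from h import *
state();cw=calibration('wrist');im=camera('wrist')[:,:,::-1].copy();cv2.imwrite('pics/d2.png',im)
cv2.imwrite('pics/d2z.png',cv2.resize(cv2.convertScaleAbs(im[220:360,180:380],alpha=2.2),None,fx=4,fy=4,interpolation=cv2.INTER_CUBIC))"
```

```text
clock: 12.48
position: [0.4461, -0.1725, 0.0028]
ee_rot: [1.0, -0.0, 0.0, 0.0]
ft_force: [-2.4, 1.7, 5.5]
grip_width: 0.515
t 12.48 p [ 0.4461 -0.1725  0.0028] yaw_x -0.02 zax [ 0. -0. -1.] F [-2.4   1.7   5.55] T [0.29 0.48 0.01] g 0.515 q [ 0.71  0.33 -0.49  2.04  0.21  0.82 -1.46]
clock: 12.82
position: [0.4461, -0.1727, 0.0055]
ee_rot: [1.0, -0.0, 0.0, 0.0]
ft_force: [-0.9, 0.2, -1.0]
grip_width: 0.516
t 12.82 p [ 0.4461 -0.1727  0.0055] yaw_x -0.03 zax [ 0. -0. -1.] F [-0.85  0.24 -1.01] T [ 0.02 -0.02 -0.02] g 0.516 q [ 0.72  0.32 -0.49  2.04  0.2   0.83 -1.46]
```

View pics/d2z.png

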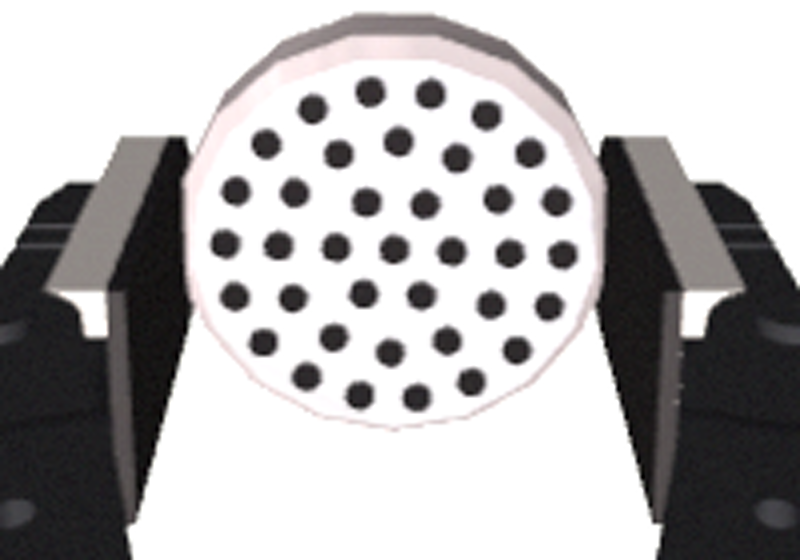

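The plate follows the lift, level, with 1 N of load. Carrying it to the stand.

```bash
python3 -m handwheel '[{"jaw":43,"delta_pos":[0,0,-0.015],"turn":0},{"jaw":43,"delta_pos":[0,0,-0.045],"turn":0},{"jaw":43,"delta_pos":[0,0,-0.08],"turn":0},{"jaw":43,"delta_pos":[0.03,0.007,-0.09],"turn":0},{"jaw":43,"delta_pos":[0.07,0.017,-0.09],"turn":0},{"jaw":43,"delta_pos":[0.11,0.027,-0.09],"turn":0},{"jaw":43,"delta_pos":[0.15,0.037,-0.09],"turn":0},{"jaw":43,"delta_pos":[0.18,0.042,-0.085],"turn":0},{"jaw":43,"delta_pos":[0.1875,0.0442,-0.08],"turn":0},{"jaw":43,"delta_pos":[0.1875,0.0442,-0.077],"turn":0}]' >/dev/null;  python3 -m handwheel '[{"jaw":43,"delta_pos":[0,0,0],"turn":0},{"jaw":43,"delta_pos":[0,0,0],"turn":0},{"jaw":43,"delta_pos":[0,0,0],"turn":0}]'; python3 -c "
from h import *
state();cw=calibration('wrist');im=camera('wrist')[:,:,::-1].copy();cv2.imwrite('pics/d3.png',im)
o=get_obs();p=o['position'];S=(.6334,-.2165);zu=p[2]-.0029
arcfit(im,cw,S,.074,.026,-60,60,.004,-1,minG=.5)
arcfit(im,cw,p[:2]+[.001,0],zu+.002,.023,-55,55,.003,0)
arcfit(im,cw,p[:2]+[.001,0],zu+.002,.023,-55,55,.003,-1)
arcfit(im,cw,p[:2]+[.0,0],zu+.012,.021,-80,80,.003,0)
cv2.imwrite('pics/d3z.png',cv2.resize(cv2.convertScaleAbs(im[140:340,190:370],alpha=1.6),None,fx=3,fy=3,interpolation=cv2.INTER_CUBIC))"
```

```text
clock: 13.95
position: [0.6325, -0.217, 0.0829]
ee_rot: [1.0, -0.0, -0.0, 0.0]
ft_force: [-0.1, -0.4, -0.5]
grip_width: 0.517
t 13.95 p [ 0.6325 -0.217   0.0829] yaw_x -0.04 zax [-0.    -0.001 -1.   ] F [-0.07 -0.44 -0.49] T [ 0.05 -0.    0.05] g 0.517 q [ 0.59  0.58 -0.46  1.48  0.27  1.15 -1.49]
arc [ 0.6333 -0.2164] 90 med 0.00016
arc [ 0.6322 -0.2168] 90 med 0.00013
arc [ 0.6301 -0.2169] 23 med 9e-05
arc [ 0.6342 -0.2175] 81 med 0.0018
```

View pics/d3z.png

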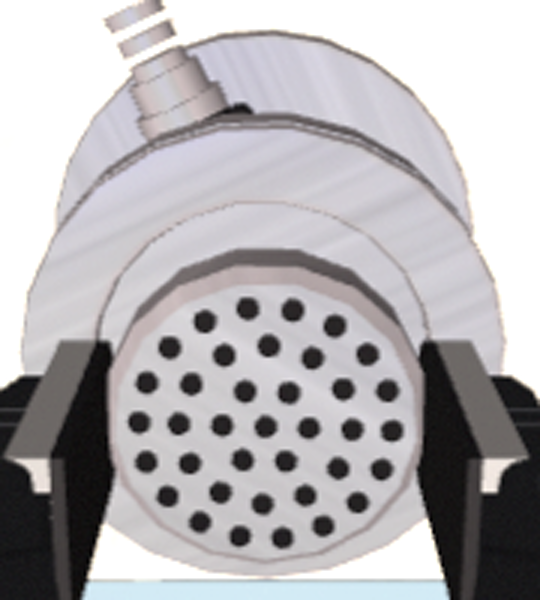

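```bash
python3 -m handwheel '[{"jaw":43,"delta_pos":[0.0011,-0.0004,0.002],"turn":0},{"jaw":43,"delta_pos":[0.0011,-0.0004,0.004],"turn":0},{"jaw":43,"delta_pos":[0.0011,-0.0004,0.006],"turn":0},{"jaw":43,"delta_pos":[0.0011,-0.0004,0.008],"turn":0},{"jaw":43,"delta_pos":[0.0011,-0.0004,0.009],"turn":0},{"jaw":43,"delta_pos":[0.0011,-0.0004,0.009],"turn":0},{"jaw":43,"delta_pos":[0.0011,-0.0004,0.009],"turn":0}]';  python3 -c "
from h import *
state()"
```

```text
clock: 14.58
position: [0.6346, -0.2165, 0.0733]
ee_rot: [1.0, -0.0, -0.0, 0.0]
ft_force: [-0.2, 0.3, -0.3]
grip_width: 0.51
t 14.58 p [ 0.6346 -0.2165  0.0733] yaw_x -0.03 zax [-0. -0. -1.] F [-0.19  0.27 -0.34] T [-0.04  0.03 -0.01] g 0.51 q [ 0.59  0.59 -0.46  1.48  0.28  1.13 -1.49]
```

```bash
python3 -m handwheel '[{"jaw":43,"delta_pos":[0,0,0.0005],"turn":0},{"jaw":43,"delta_pos":[0,0,0.001],"turn":0},{"jaw":43,"delta_pos":[0,0,0.001],"turn":0}]';  python3 -c "
from h import *
state();im=camera('wrist')[:,:,::-1].copy();cv2.imwrite('pics/d4.png',im)
cv2.imwrite('pics/d4z.png',cv2.resize(cv2.convertScaleAbs(im[140:340,190:370],alpha=1.6),None,fx=3,fy=3,interpolation=cv2.INTER_CUBIC))"
```

```text
clock: 14.83
position: [0.6347, -0.2165, 0.0729]
ee_rot: [1.0, -0.0, 0.0, 0.0]
ft_force: [-2.0, 0.5, 3.4]
grip_width: 0.513
t 14.83 p [ 0.6347 -0.2165  0.0729] yaw_x -0.03 zax [ 0. -0. -1.] F [-2.    0.5   3.37] T [ 0.13  0.49 -0.03] g 0.513 q [ 0.59  0.59 -0.46  1.48  0.28  1.13 -1.49]
```

View pics/d4z.png

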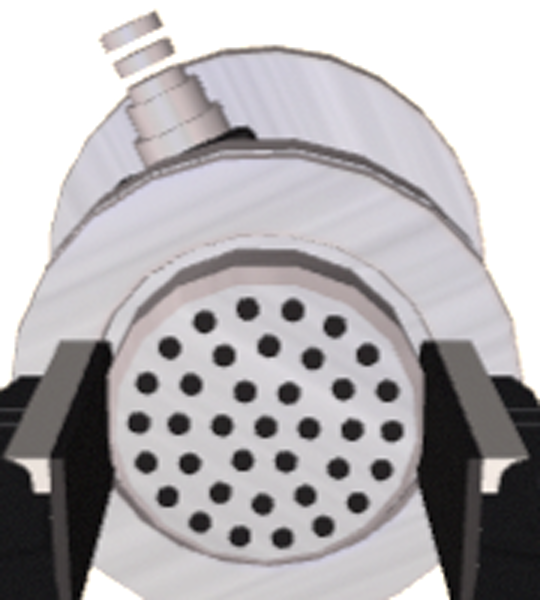

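Contact comes at TCP 0.0729, which is the recess floor, and the plate is inside the rim all round. Release, rise and look.

```bash
python3 -m handwheel '[{"jaw":48,"delta_pos":[0,0,-0.0005],"turn":0},{"jaw":52,"delta_pos":[0,0,-0.0005],"turn":0},{"jaw":60,"delta_pos":[0,0,-0.0005],"turn":0},{"jaw":60,"delta_pos":[0,0,-0.0005],"turn":0},{"jaw":60,"delta_pos":[0,0,-0.01],"turn":0},{"jaw":70,"delta_pos":[0,0,-0.04],"turn":0},{"jaw":76,"delta_pos":[-0.02,0,-0.07],"turn":0},{"jaw":76,"delta_pos":[-0.04,0,-0.08],"turn":0},{"jaw":76,"delta_pos":[-0.04,0,-0.08],"turn":0},{"jaw":76,"delta_pos":[-0.04,0,-0.08],"turn":0}]';  python3 -c "
from h import *
state();im=camera('wrist')[:,:,::-1].copy();cv2.imwrite('pics/d5.png',im);cw=calibration('wrist')
S=(.6334,-.2165)
overlay(im,cw,[(*S,.074,.038,Gr),(*S,.074,.026,Gr),(*S,.080,.023,Rd)],(200,60,400,260),3,'pics/d5o.png')
arcfit(im,cw,S,.074,.026,-60,60,.004,-1,minG=.5)
arcfit(im,cw,S,.080,.023,-180,180,.003,0)
arcfit(im,cw,S,.074,.038,-180,180,.003,0)
arcfit(im,cw,S,.072,.023,-55,55,.003,0)
"
```

```text
clock: 15.72
position: [0.5947, -0.2171, 0.154]
ee_rot: [1.0, -0.001, 0.001, 0.001]
ft_force: [0.2, 0.2, -0.9]
grip_width: 0.886
t 15.72 p [ 0.5947 -0.2171  0.154 ] yaw_x -0.07 zax [ 0.002 -0.002 -1.   ] F [ 0.24  0.19 -0.91] T [ 0.08 -0.03 -0.02] g 0.886 q [ 0.65  0.44 -0.49  1.52  0.22  1.23 -1.44]
arc [ 0.6328 -0.2159] 89 med 0.00016
arc [ 0.6331 -0.2148] 79 med 0.00116
arc [ 0.6347 -0.216 ] 85 med 0.00043
arc [ 0.6343 -0.2161] 65 med 0.00159
```

View pics/d5o.png

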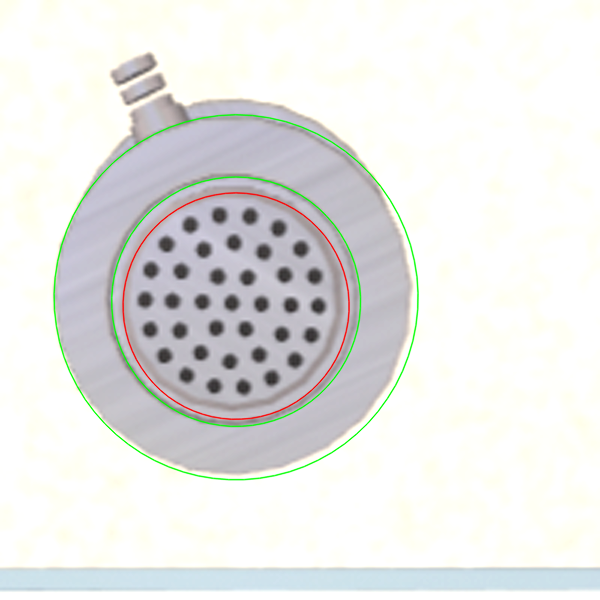

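The plate is level and inside the recess all round: plate ring (232,305), recess (236,302). Now the seal, at about (0.4316, 0.1627).

```bash
python3 -m handwheel '[{"jaw":76,"delta_pos":[-0.04,0,0],"turn":0},{"jaw":76,"delta_pos":[-0.08,-0.02,0],"turn":0},{"jaw":76,"delta_pos":[-0.12,-0.04,0],"turn":0},{"jaw":76,"delta_pos":[-0.15,-0.07,0],"turn":0},{"jaw":76,"delta_pos":[-0.164,-0.38,0.01],"turn":0},{"jaw":76,"delta_pos":[-0.164,-0.38,0.01],"turn":0},{"jaw":76,"delta_pos":[-0.164,-0.38,0.01],"turn":0},{"jaw":76,"delta_pos":[-0.164,-0.38,0.01],"turn":0},{"jaw":76,"delta_pos":[-0.164,-0.38,0.01],"turn":0},{"jaw":76,"delta_pos":[-0.164,-0.38,0.01],"turn":0}]' ;  python3 -c "
from h import *
state();print(toolmove([.4316,.1627,.145]))"
```

```text
clock: 16.6
position: [0.4342, 0.1009, 0.1442]
ee_rot: [1.0, 0.0, -0.0, -0.0]
ft_force: [1.3, -0.5, 0.8]
grip_width: 0.891
t 16.6 p [0.4342 0.1009 0.1442] yaw_x 0.0 zax [-0.  0. -1.] F [ 1.27 -0.49  0.84] T [-0.06 -0.09  0.  ] g 0.891 q [ 0.47  0.06 -0.81  1.99  0.05  1.11 -1.93]
[-0.00258125 -0.06178018 -0.00080927]
```

```bash
python3 -m handwheel '[{"jaw":76,"delta_pos":[-0.003,-0.04,0],"turn":0},{"jaw":76,"delta_pos":[-0.003,-0.062,0.01],"turn":0},{"jaw":76,"delta_pos":[-0.003,-0.062,0.03],"turn":0},{"jaw":76,"delta_pos":[-0.003,-0.062,0.05],"turn":0},{"jaw":76,"delta_pos":[-0.003,-0.062,0.05],"turn":0},{"jaw":76,"delta_pos":[-0.003,-0.062,0.05],"turn":0}]' ;  python3 -c "
from h import *
state();im=camera('wrist')[:,:,::-1].copy();cv2.imwrite('pics/e1.png',im);cw=calibration('wrist')
S=(.4316,.1627)
overlay(im,cw,[(*S,.016,.032,Gr),(*S,.016,.026,Gr),(*S,.0,.032,Rd)],(80,0,480,420),1.42,'pics/e1o.png')
g=cv2.GaussianBlur(im,(0,0),.8).max(2)
uv,a,s=blob(g<90,silcent(cw,'seal',S)[0]);print(uv,a,s,fitc(cw,'seal',uv,S))
print(toolmove([.4316,.1627,-.002]))"
```

```text
clock: 17.1
position: [0.4309, 0.1609, 0.0937]
ee_rot: [1.0, 0.0, -0.002, -0.0]
ft_force: [0.3, 0.5, 1.2]
grip_width: 0.888
t 17.1 p [0.4309 0.1609 0.0937] yaw_x 0.02 zax [-0.003  0.001 -1.   ] F [0.32 0.51 1.21] T [-0.01 -0.   -0.02] g 0.888 q [ 0.35  0.2  -0.86  2.    0.17  1.02 -2.16]
[276.10879822 215.18484596] 7206.0 [ 228  168   97   95 3162] (array([0.43293795, 0.16258296]), 7452.704767109128)
[-2.91543869e-06 -1.68314070e-03  9.66728860e-02]
```

View pics/e1o.png

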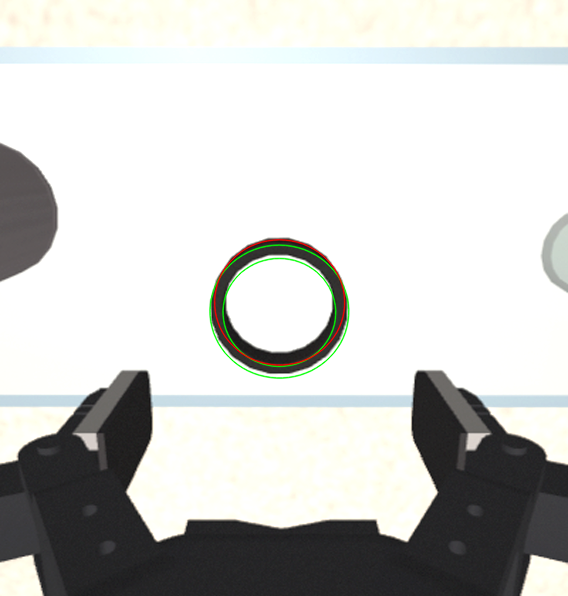

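```bash
python3 -m handwheel '[{"jaw":76,"delta_pos":[0.0015,-0.0017,0.03],"turn":0},{"jaw":76,"delta_pos":[0.0015,-0.0017,0.055],"turn":0},{"jaw":76,"delta_pos":[0.0015,-0.0017,0.07],"turn":0},{"jaw":76,"delta_pos":[0.0015,-0.0017,0.078],"turn":0},{"jaw":76,"delta_pos":[0.0015,-0.0017,0.078],"turn":0},{"jaw":76,"delta_pos":[0.0015,-0.0017,0.078],"turn":0}]' ;  python3 -c "
from h import *
state();im=camera('wrist')[:,:,::-1].copy();cv2.imwrite('pics/e2.png',im);cw=calibration('wrist')
S=(.4325,.1627)
overlay(im,cw,[(*S,.016,.032,Gr),(*S,.016,.026,Gr),(*S,.0,.032,Rd)],(80,0,480,420),1.42,'pics/e2o.png')
g=cv2.GaussianBlur(im,(0,0),.8).max(2)
o=get_obs();p=o['position'];print('tcp px at z=.016',proj(cw,[p[0],p[1],.016]))
arcfit(im,cw,S,.016,.026,-180,180,.003,1)
arcfit(im,cw,S,.0,.032,-60,60,.003,1)
arcfit(im,cw,S,.016,.032,120,240,.003,1)
"
```

```text
clock: 17.65
position: [0.4339, 0.1625, 0.0174]
ee_rot: [1.0, -0.0, 0.0, -0.0]
ft_force: [-0.3, -0.6, 0.5]
grip_width: 0.89
t 17.65 p [0.4339 0.1625 0.0174] yaw_x -0.04 zax [ 0.001  0.    -1.   ] F [-0.32 -0.62  0.5 ] T [-0.   -0.06  0.01] g 0.89 q [ 0.27  0.34 -0.8   2.06  0.32  0.87 -2.28]
tcp px at z=.016 [[278.57541463 270.27184044]]
arc [0.4321 0.1627] 14 med 0.00014
arc [0.4314 0.1626] 90 med 0.00011
arc [0.4332 0.1626] 90 med 0.00017
```

View pics/e2o.png

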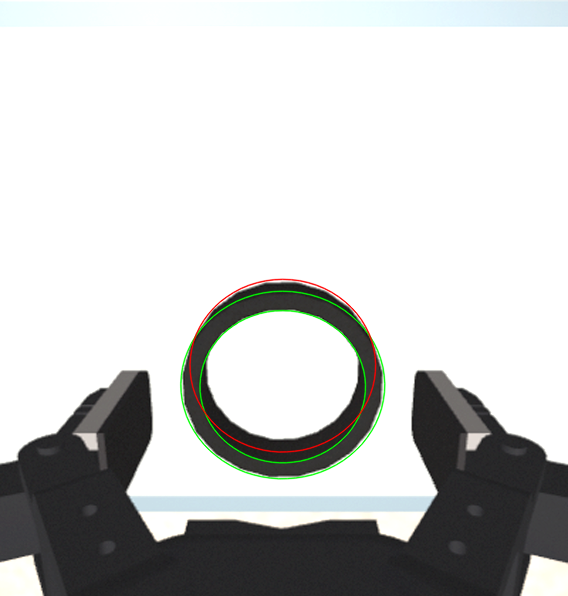

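```bash
python3 -m handwheel '[{"jaw":76,"delta_pos":[-0.0013,0,0.008],"turn":0},{"jaw":74,"delta_pos":[-0.0013,0,0.015],"turn":0},{"jaw":70,"delta_pos":[-0.0013,0,0.0195],"turn":0},{"jaw":68,"delta_pos":[-0.0013,0,0.0195],"turn":0},{"jaw":66,"delta_pos":[-0.0013,0,0.0195],"turn":0},{"jaw":60,"delta_pos":[-0.0013,0,0.0195],"turn":0},{"jaw":60,"delta_pos":[-0.0013,0,0.0195],"turn":0},{"jaw":60,"delta_pos":[-0.0013,0,0.0195],"turn":0},{"jaw":60,"delta_pos":[-0.0013,0,0.0195],"turn":0}]' 25;  python3 -c "
from h import *
state();im=camera('wrist')[:,:,::-1].copy();cv2.imwrite('pics/e3.png',im)
cv2.imwrite('pics/e3z.png',cv2.resize(cv2.convertScaleAbs(im[140:360,160:400],alpha=1.6),None,fx=2.5,fy=2.5,interpolation=cv2.INTER_CUBIC))
"
```

```text
clock: 18.45
position: [0.432, 0.1624, -0.0028]
ee_rot: [1.0, -0.0, 0.0, 0.0]
ft_force: [-2.1, 0.1, 5.4]
grip_width: 0.742
t 18.45 p [ 0.432   0.1624 -0.0028] yaw_x -0.02 zax [ 0. -0. -1.] F [-2.11  0.12  5.41] T [0.07 0.45 0.02] g 0.742 q [ 0.25  0.37 -0.78  2.07  0.36  0.83 -2.31]
```

View pics/e3z.png

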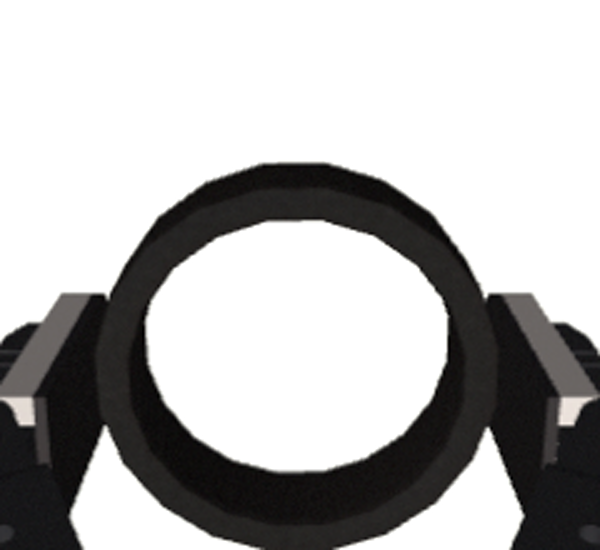

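```bash
python3 -m handwheel '[{"jaw":60,"delta_pos":[0,0,-0.01],"turn":0},{"jaw":60,"delta_pos":[0,0,-0.04],"turn":0},{"jaw":60,"delta_pos":[0,0,-0.08],"turn":0},{"jaw":60,"delta_pos":[0,0,-0.12],"turn":0},{"jaw":60,"delta_pos":[0.0,0.03,-0.14],"turn":0},{"jaw":60,"delta_pos":[0.01,0.07,-0.15],"turn":0},{"jaw":60,"delta_pos":[0.02,0.11,-0.15],"turn":0},{"jaw":60,"delta_pos":[0.03,0.15,-0.15],"turn":0},{"jaw":60,"delta_pos":[0.04,0.19,-0.15],"turn":0},{"jaw":60,"delta_pos":[0.05,0.23,-0.15],"turn":0}]' ;  python3 -c "
from h import *
state();"
```

```text
clock: 19.33
position: [0.4819, -0.0699, 0.1479]
ee_rot: [1.0, -0.0, 0.001, 0.0]
ft_force: [1.3, 0.6, -0.2]
grip_width: 0.736
t 19.33 p [ 0.4819 -0.0699  0.1479] yaw_x -0.01 zax [ 0.001 -0.001 -1.   ] F [ 1.3   0.61 -0.23] T [ 0.06 -0.07 -0.04] g 0.736 q [ 0.68  0.15 -0.68  1.89  0.11  1.13 -1.6 ]
```

```bash
python3 -m handwheel '[{"jaw":60,"delta_pos":[0.02,0.035,0],"turn":0},{"jaw":60,"delta_pos":[0.04,0.07,0],"turn":0},{"jaw":60,"delta_pos":[0.065,0.1,0],"turn":0},{"jaw":60,"delta_pos":[0.095,0.125,0],"turn":0},{"jaw":60,"delta_pos":[0.125,0.14,0.01],"turn":0},{"jaw":60,"delta_pos":[0.145,0.147,0.03],"turn":0},{"jaw":60,"delta_pos":[0.152,0.147,0.045],"turn":0},{"jaw":60,"delta_pos":[0.152,0.147,0.05],"turn":0},{"jaw":60,"delta_pos":[0.152,0.147,0.05],"turn":0},{"jaw":60,"delta_pos":[0.152,0.147,0.05],"turn":0}]' ;  python3 -c "
from h import *
state();im=camera('wrist')[:,:,::-1].copy();cv2.imwrite('pics/e4.png',im)
cv2.imwrite('pics/e4z.png',cv2.resize(cv2.convertScaleAbs(im[140:360,160:400],alpha=1.6),None,fx=2.5,fy=2.5,interpolation=cv2.INTER_CUBIC))
"
```

```text
clock: 20.17
position: [0.6333, -0.2146, 0.0979]
ee_rot: [1.0, -0.0, 0.0, -0.0]
ft_force: [0.4, 0.1, 0.1]
grip_width: 0.735
t 20.17 p [ 0.6333 -0.2146  0.0979] yaw_x -0.0 zax [ 0.  0. -1.] F [0.36 0.14 0.12] T [-0.01  0.05 -0.02] g 0.735 q [ 0.64  0.58 -0.54  1.46  0.31  1.18 -1.51]
```

View pics/e4z.png

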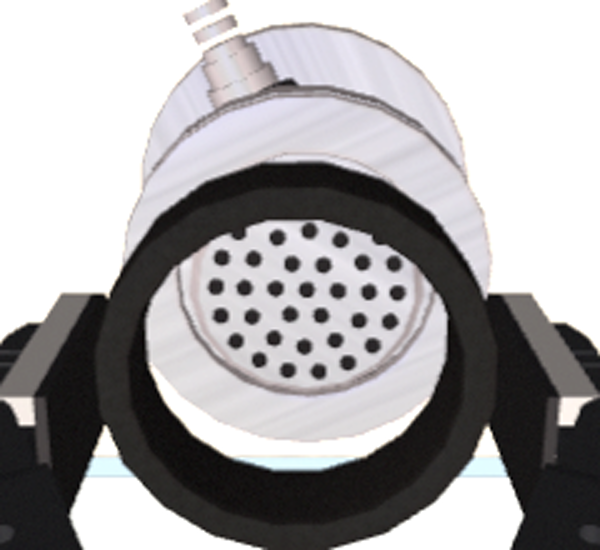

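```bash
cat > sealchk.py <<'E'
from h import *
import sys
state();im=cv2.imread(sys.argv[1]);cw=calibration('wrist');p=get_obs()['position'];zu=p[2]+.0028
S=(.6335,-.2165)
print('seal outer bottom far');a=arcfit(im,cw,p[:2],zu,.032,-50,50,.003,1)
print('seal bore top far');arcfit(im,cw,p[:2],zu+.016,.026,-60,60,.002,-1)
print('seal bore bottom near');arcfit(im,cw,p[:2],zu,.026,130,230,.002,1)
print('recess near');arcfit(im,cw,S,.074,.026,130,230,.003,0)
print('head far');arcfit(im,cw,S,.074,.038,-45,45,.003,0)
print('head near');arcfit(im,cw,S,.074,.038,150,210,.003,0)
# holes
g=im.max(2);m=g<75
pc=proj(cw,[*S,.082])[0]
n,l,s,c=cv2.connectedComponentsWithStats(m.astype(np.uint8));
H=[onz(cw,c[i],.082)[:2] for i in range(1,n) if 3<s[i,4]<60 and s[i,2]<12 and s[i,3]<12]
H=np.array([h for h in H if np.hypot(*(h-S))<.03]);print('holes',len(H),((H.max(0)+H.min(0))/2).round(4),H.mean(0).round(4))
E
python3 sealchk.py pics/e4.png
```

```text
t 20.22 p [ 0.6336 -0.2148  0.0985] yaw_x -0.01 zax [ 0.001 -0.001 -1.   ] F [ 0.77  0.86 -0.35] T [0.01 0.02 0.01] g 0.734 q [ 0.64  0.58 -0.54  1.46  0.31  1.18 -1.51]
seal outer bottom far
arc [ 0.6331 -0.2145] 90 med 0.00011
seal bore top far
arc [ 0.6341 -0.2145] 90 med 0.00017
seal bore bottom near
arc [ 0.6348 -0.2134] 1 med 0.0
recess near
arc [ 0.6332 -0.2166] 87 med 0.00011
head far
arc [ 0.635  -0.2166] 86 med 0.00027
head near
arc [ 0.6341 -0.2171] 83 med 0.00016
holes 31 [ 0.6319 -0.2165] [ 0.6317 -0.2164]
```

```bash
python3 -m handwheel '[{"jaw":60,"delta_pos":[0.0004,0.002,0.004],"turn":0},{"jaw":60,"delta_pos":[0.0004,0.002,0.008],"turn":0},{"jaw":60,"delta_pos":[0.0004,0.002,0.012],"turn":0},{"jaw":60,"delta_pos":[0.0004,0.002,0.013],"turn":0},{"jaw":60,"delta_pos":[0.0004,0.002,0.013],"turn":0},{"jaw":60,"delta_pos":[0.0004,0.002,0.013],"turn":0}]' ;  python3 -c "
from h import *
im=camera('wrist')[:,:,::-1].copy();cv2.imwrite('pics/e5.png',im)
cv2.imwrite('pics/e5z.png',cv2.resize(cv2.convertScaleAbs(im[140:360,160:400],alpha=1.6),None,fx=2.5,fy=2.5,interpolation=cv2.INTER_CUBIC))
"; python3 sealchk.py pics/e5.png
```

```text
clock: 20.72
position: [0.634, -0.2168, 0.0839]
ee_rot: [1.0, -0.0, -0.0, -0.0]
ft_force: [-0.1, -0.7, -0.4]
grip_width: 0.736
t 20.77 p [ 0.6341 -0.2168  0.0841] yaw_x -0.02 zax [ 0. -0. -1.] F [ 0.05 -0.24 -1.09] T [ 0.02  0.02 -0.01] g 0.739 q [ 0.64  0.6  -0.53  1.47  0.32  1.16 -1.51]
seal outer bottom far
arc [ 0.6337 -0.2166] 90 med 0.0001
seal bore top far
arc [ 0.6347 -0.2166] 89 med 0.00013
seal bore bottom nearTraceback (most recent call last):
  File "sealchk.py", line 7, in <module>
    print('seal bore bottom near');arcfit(im,cw,p[:2],zu,.026,130,230,.002,1)
                                   ~~~~~~^^^^^^^^^^^^^^^^^^^^^^^^^^^^^^^^^^^^
  File "h.py", line 83, in arcfit
    if fixr: s=least_squares(lambda q:np.hypot(pts[:,0]-q[0],pts[:,1]-q[1])-r,[*guess],loss='soft_l1',f_scale=.0004)
               ~~~~~~~~~~~~~^^^^^^^^^^^^^^^^^^^^^^^^^^^^^^^^^^^^^^^^^^^^^^^^^^^^^^^^^^^^^^^^^^^^^^^^^^^^^^^^^^^^^^^^
    return func(*args, **kwargs)
    vector_fun = VectorFunction(
        fun_wrapped,
    ...<6 lines>...
        workers=workers
    )
    self._update_fun()
    ~~~~~~~~~~~~~~~~^^
    self.f = self.fun_wrapped(xp_copy(self.x))
             ~~~~~~~~~~~~~~~~^^^^^^^^^^^^^^^^^
    return np.atleast_1d(self.fun(x))
                         ~~~~~~~~^^^
    return self.f(x, *self.args, **self.kwargs)
           ~~~~~~^^^^^^^^^^^^^^^^^^^^^^^^^^^^^^
  File "h.py", line 83, in <lambda>
    if fixr: s=least_squares(lambda q:np.hypot(pts[:,0]-q[0],pts[:,1]-q[1])-r,[*guess],loss='soft_l1',f_scale=.0004)
                                               ~~~^^^^^
IndexError: too many indices for array: array is 1-dimensional, but 2 were indexed
```

View pics/e5z.png

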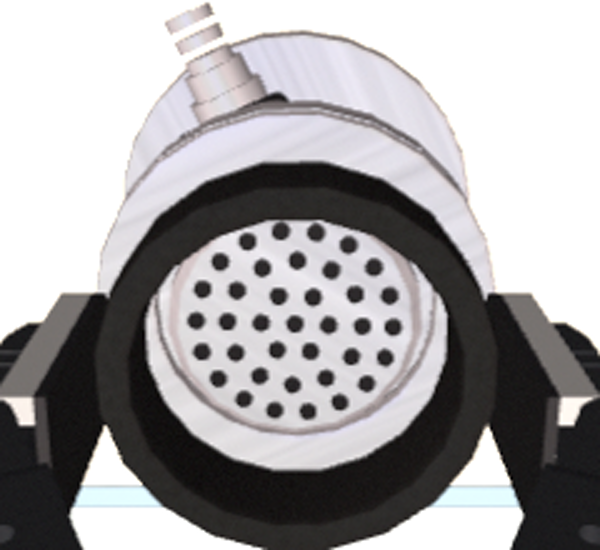

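Run:
```python
from h import *
im=cv2.imread('pics/e5.png');cw=calibration('wrist');S=(.6335,-.2165)
print('hole ctr',onz(cw,(160+295/2.5-.3,140+324/2.5-.3),.082).round(4))
g=im.max(2)
for th in (60,75,90):
    n,l,s,c=cv2.connectedComponentsWithStats((g<th).astype(np.uint8))
    H=np.array([onz(cw,c[i],.082)[:2] for i in range(1,n) if 3<s[i,4]<90 and s[i,2]<12 and s[i,3]<12])
    H=np.array([h for h in H if np.hypot(*(h-S))<.03]);print(len(H),((H.max(0)+H.min(0))/2).round(4),H.mean(0).round(4))
print('recess near');arcfit(im,cw,S,.074,.026,130,230,.003,0)
print('head far');arcfit(im,cw,S,.074,.038,-45,45,.003,0)
```

```text
hole ctr [ 0.6345 -0.2164  0.082 ]
37 [ 0.6346 -0.2162] [ 0.6345 -0.2163]
36 [ 0.6345 -0.2162] [ 0.6341 -0.2163]
41 [ 0.6325 -0.2128] [ 0.6332 -0.2141]
recess near
arc [ 0.6333 -0.2164] 78 med 9e-05
head far
arc [ 0.6351 -0.2164] 87 med 0.00029
```

```bash
python3 -m handwheel '[{"jaw":60,"delta_pos":[0.0004,0,0.003],"turn":0},{"jaw":60,"delta_pos":[0.0004,0,0.006],"turn":0},{"jaw":60,"delta_pos":[0.0004,0,0.009],"turn":0},{"jaw":60,"delta_pos":[0.0004,0,0.0115],"turn":0},{"jaw":60,"delta_pos":[0.0004,0,0.0115],"turn":0},{"jaw":60,"delta_pos":[0.0004,0,0.0115],"turn":0}]' |head -4; python3 -m handwheel '[{"jaw":60,"delta_pos":[0,0,0.0005],"turn":0},{"jaw":60,"delta_pos":[0,0,0.001],"turn":0},{"jaw":60,"delta_pos":[0,0,0.0015],"turn":0},{"jaw":60,"delta_pos":[0,0,0.0015],"turn":0}]';  python3 -c "
from h import *
state()"
```

```text
clock: 21.27
position: [0.6344, -0.2168, 0.0722]
ee_rot: [1.0, -0.0, -0.0, -0.0]
ft_force: [-0.3, -0.5, -0.5]
clock: 21.6
position: [0.6346, -0.2169, 0.0713]
ee_rot: [1.0, -0.0, 0.0, 0.0]
ft_force: [-1.4, -0.1, 2.7]
grip_width: 0.736
t 21.6 p [ 0.6346 -0.2169  0.0713] yaw_x -0.03 zax [ 0. -0. -1.] F [-1.37 -0.08  2.67] T [0.13 0.29 0.03] g 0.736 q [ 0.64  0.61 -0.53  1.48  0.33  1.14 -1.52]
```

Contact at TCP 0.0713, where 0.0712 is home, with 2.7 N. Release and look.

```bash
python3 -m handwheel '[{"jaw":66,"delta_pos":[0,0,-0.0005],"turn":0},{"jaw":70,"delta_pos":[0,0,-0.0005],"turn":0},{"jaw":78,"delta_pos":[0,0,-0.0005],"turn":0},{"jaw":78,"delta_pos":[0,0,-0.0005],"turn":0},{"jaw":80,"delta_pos":[0,0,-0.015],"turn":0},{"jaw":82,"delta_pos":[0,0,-0.05],"turn":0},{"jaw":82,"delta_pos":[-0.02,0,-0.08],"turn":0},{"jaw":82,"delta_pos":[-0.04,0,-0.09],"turn":0},{"jaw":82,"delta_pos":[-0.04,0,-0.09],"turn":0},{"jaw":82,"delta_pos":[-0.04,0,-0.09],"turn":0}]';  python3 -c "
from h import *
state();im=camera('wrist')[:,:,::-1].copy();cv2.imwrite('pics/e6.png',im);cw=calibration('wrist')
S=(.6340,-.2162)
overlay(im,cw,[(*S,.074,.038,Ye),(*S,.090,.032,Gr),(*S,.090,.026,Gr),(*S,.080,.023,Rd)],(200,60,400,260),3,'pics/e6o.png')
"
```

```text
clock: 22.43
position: [0.5946, -0.2174, 0.1629]
ee_rot: [1.0, -0.001, 0.001, 0.001]
ft_force: [-0.0, 0.7, 0.6]
grip_width: 0.96
t 22.43 p [ 0.5946 -0.2174  0.1629] yaw_x -0.07 zax [ 0.002 -0.002 -1.   ] F [-0.05  0.72  0.64] T [-0.05 -0.01  0.05] g 0.96 q [ 0.71  0.45 -0.57  1.5   0.25  1.26 -1.46]
```

View pics/e6o.png

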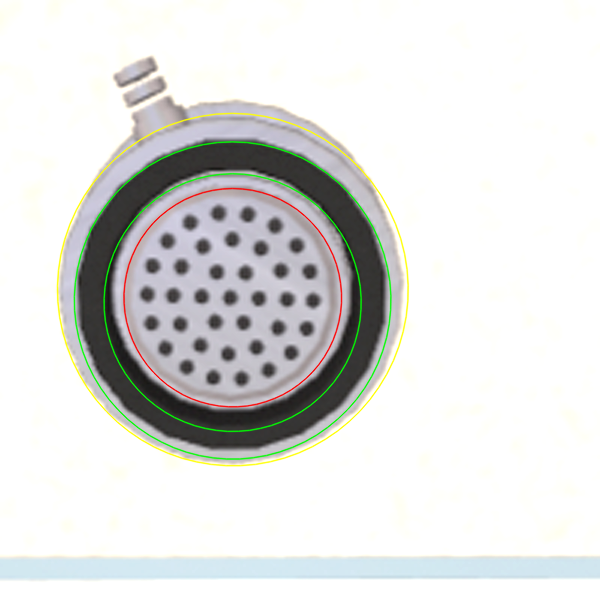

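The ring sits flat around the plate, concentric with the head: ring centre (232,297), head centre (234,292). Now to the funnel, turning the tool −36° on the way to keep joint 7 in range.

```bash
python3 -m handwheel '[{"jaw":85,"delta_pos":[-0.04,0,-0.01],"turn":0},{"jaw":85,"delta_pos":[-0.08,-0.02,-0.03],"turn":-0.02},{"jaw":85,"delta_pos":[-0.11,-0.05,-0.05],"turn":-0.05},{"jaw":85,"delta_pos":[-0.12,-0.5,-0.06],"turn":-0.2},{"jaw":85,"delta_pos":[-0.12,-0.5,-0.06],"turn":-0.2},{"jaw":85,"delta_pos":[-0.12,-0.5,-0.06],"turn":-0.2},{"jaw":85,"delta_pos":[-0.12,-0.5,-0.06],"turn":-0.2},{"jaw":85,"delta_pos":[-0.12,-0.5,-0.06],"turn":-0.2},{"jaw":85,"delta_pos":[-0.12,-0.5,-0.06],"turn":-0.2},{"jaw":85,"delta_pos":[-0.12,-0.5,-0.06],"turn":-0.2}]' ;  python3 -c "
from h import *
state();print(toolmove([.4767,.290,.2]))"
```

```text
clock: 23.32
position: [0.4809, 0.1193, 0.2153]
ee_rot: [0.951, 0.309, -0.0, -0.0]
ft_force: [1.8, -0.4, -0.2]
grip_width: 0.995
t 23.32 p [0.4809 0.1193 0.2153] yaw_x 35.99 zax [-0.  0. -1.] F [ 1.85 -0.44 -0.16] T [ 0.03 -0.04 -0.03] g 0.995 q [ 0.53  0.14 -0.92  1.78  0.12  1.28 -1.36]
[ 0.0969133  -0.14057821  0.01538865]
```

```bash
python3 -m handwheel '[{"jaw":85,"delta_pos":[0.097,-0.1406,0.015],"turn":0},{"jaw":85,"delta_pos":[0.097,-0.1406,0.015],"turn":0},{"jaw":85,"delta_pos":[0.097,-0.1406,0.015],"turn":0},{"jaw":85,"delta_pos":[0.097,-0.1406,0.015],"turn":0},{"jaw":85,"delta_pos":[0.097,-0.1406,0.015],"turn":0},{"jaw":85,"delta_pos":[0.097,-0.1406,0.015],"turn":0},{"jaw":85,"delta_pos":[0.097,-0.1406,0.015],"turn":0}]' ;  python3 -c "
from h import *
state();im=camera('wrist')[:,:,::-1].copy();cv2.imwrite('pics/f1.png',im);cw=calibration('wrist');p=get_obs()['position']
S=(.4767,.290)
overlay(im,cw,[(*S,.083,.0305,Gr),(*S,.083,.028,Gr),(*S,.005,.0305,Rd),(p[0],p[1],.083,.002,Ye)],(80,0,480,420),1.42,'pics/f1o.png')
for s in (0,1,-1): arcfit(im,cw,S,.083,.0305,-180,180,.008,s)
"
```

```text
clock: 23.9
position: [0.4768, 0.2884, 0.1996]
ee_rot: [0.951, 0.31, -0.001, -0.0]
ft_force: [0.2, -0.5, 0.1]
grip_width: 0.996
t 23.9 p [0.4768 0.2884 0.1996] yaw_x 36.07 zax [-0.002  0.    -1.   ] F [ 0.2  -0.48  0.07] T [ 0.02 -0.02  0.03] g 0.996 q [ 0.18  0.35 -0.97  1.65  0.3   1.3  -1.79]
arc [0.48   0.2933] 85 med 0.00119
arc [0.4801 0.2934] 82 med 0.0011
arc [0.4769 0.2911] 33 med 0.0004
```

View pics/f1o.png

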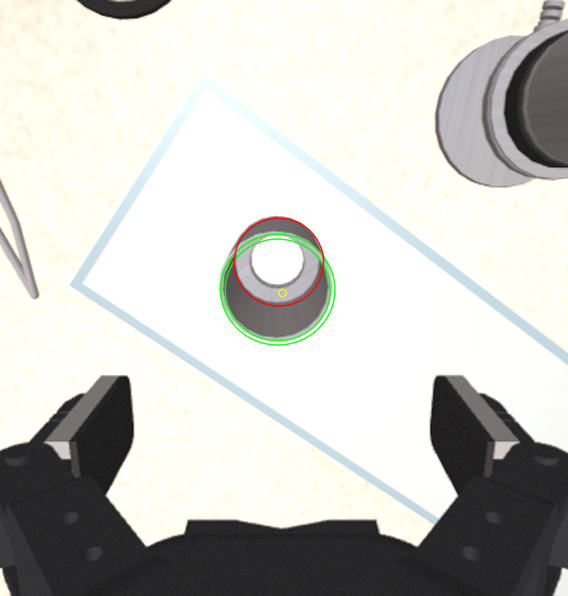

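Run:
```python
from h import *
im=cv2.imread('pics/f1.png');cw=calibration('wrist');S=np.array((.4767,.290))
g=cv2.GaussianBlur(im,(0,0),.8).max(2)
for th in (120,130,140,145):
    uv,a,s=blob(g<th,silcent(cw,'funnel',S)[0]);r=fitc(cw,'funnel',uv,S);print(th,uv,a,s,r)
print(get_obs()['position'], toolmove([*r[0],.2]))
t=cv2.imread('pics/a_top.png');cal=calibration('top');gt=cv2.GaussianBlur(t,(0,0),.7).max(2)
for th in (85,90,93):
    uv,a,s=blob(gt<th,silcent(cal,'funnel',S)[0]);print(th,uv,a,s,fitc(cal,'funnel',uv,S))
```

```text
120 [274.0301865  196.22937897] 5201.0 [ 235  152   78   87 4122] (array([0.47810941, 0.2918943 ]), 5498.7998666442)
130 [274.04966267 196.47263868] 5336.0 [ 235  152   79   88 4353] (array([0.4779462 , 0.29175874]), 5499.729205213254)
140 [273.99320478 196.67346189] 5445.0 [ 234  152   80   88 4500] (array([0.47777743, 0.29169343]), 5500.552361581358)
145 [274.01035987 196.72864413] 5502.0 [ 234  152   81   89 4571] (array([0.47774636, 0.29165447]), 5500.7526090490865)
[0.47737873 0.28729821 0.1998039 ] [ 0.00285521 -0.00331049 -0.00019764]
85 [164.01160542 238.73500967] 517.0 [150 228  29  22 438] (array([0.47667   , 0.29280264]), 532.7742384591838)
90 [163.95756458 238.74169742] 542.0 [150 228  29  23 468] (array([0.47665071, 0.29295445]), 532.8524018749595)
93 [163.94384058 238.82246377] 552.0 [150 228  29  23 484] (array([0.47642513, 0.29298866]), 532.8907963174861)
```

```bash
python3 -m handwheel '[{"jaw":85,"delta_pos":[0.003,-0.0033,0.03],"turn":0},{"jaw":85,"delta_pos":[0.003,-0.0033,0.06],"turn":0},{"jaw":85,"delta_pos":[0.003,-0.0033,0.08],"turn":0},{"jaw":85,"delta_pos":[0.003,-0.0033,0.09],"turn":0},{"jaw":85,"delta_pos":[0.003,-0.0033,0.09],"turn":0},{"jaw":85,"delta_pos":[0.003,-0.0033,0.09],"turn":0}]' ;  python3 -c "
from h import *
state();im=camera('wrist')[:,:,::-1].copy();cv2.imwrite('pics/f2.png',im);cw=calibration('wrist');p=get_obs()['position']
S=(.4775,.2918)
overlay(im,cw,[(*S,.083,.0305,Gr),(*S,.083,.028,Gr),(*S,.005,.0305,Rd),(p[0],p[1],.083,.002,Ye)],(80,0,480,420),1.42,'pics/f2o.png')
g=cv2.GaussianBlur(im,(0,0),.8).max(2)
for th in (120,140):
    uv,a,s=blob(g<th,silcent(cw,'funnel',S)[0]);r=fitc(cw,'funnel',uv,S);print(th,uv,a,s,r)
print(toolmove([*r[0],.036]))
"
```

```text
clock: 24.45
position: [0.4783, 0.2915, 0.111]
ee_rot: [0.951, 0.308, 0.0, 0.0]
ft_force: [-0.2, 0.4, 0.4]
grip_width: 0.997
t 24.45 p [0.4783 0.2915 0.111 ] yaw_x 35.89 zax [ 0. -0. -1.] F [-0.18  0.4   0.43] T [0.03 0.   0.01] g 0.997 q [ 0.13  0.45 -0.93  1.74  0.39  1.15 -1.86]
120 [274.4487374  236.67957527] 11207.0 [ 219  169  112  132 9075] (array([0.47772224, 0.29393787]), 11873.399823852698)
140 [274.33364438 237.60705803] 11788.0 [  216   169   117   133 10466] (array([0.47719956, 0.29364381]), 11877.936344940215)
[-0.00028664 -0.00208441  0.07571884]
```

View pics/f2o.png

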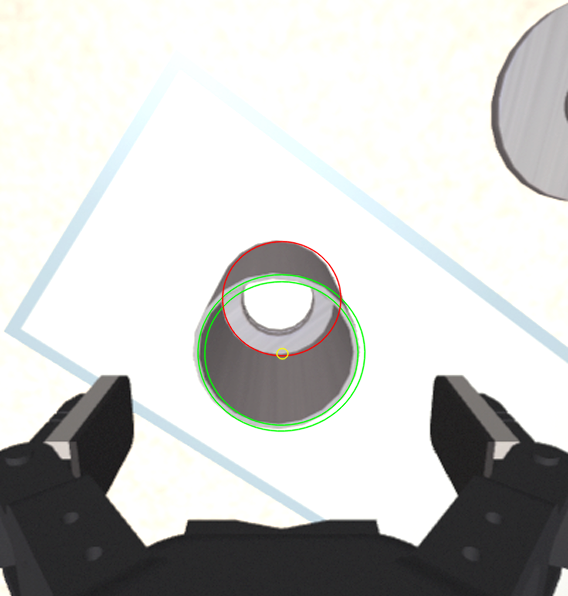

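```bash
python3 -m handwheel '[{"jaw":85,"delta_pos":[0,-0.002,0.015],"turn":0},{"jaw":85,"delta_pos":[0,-0.002,0.035],"turn":0},{"jaw":85,"delta_pos":[0,-0.002,0.055],"turn":0},{"jaw":85,"delta_pos":[0,-0.002,0.07],"turn":0},{"jaw":85,"delta_pos":[0,-0.002,0.075],"turn":0},{"jaw":75,"delta_pos":[0,-0.002,0.075],"turn":0},{"jaw":68,"delta_pos":[0,-0.002,0.075],"turn":0},{"jaw":65,"delta_pos":[0,-0.002,0.075],"turn":0},{"jaw":63,"delta_pos":[0,-0.002,0.075],"turn":0},{"jaw":63,"delta_pos":[0,-0.002,0.075],"turn":0}]' 30; python3 -m handwheel '[{"jaw":57,"delta_pos":[0,0,0],"turn":0},{"jaw":57,"delta_pos":[0,0,0],"turn":0},{"jaw":57,"delta_pos":[0,0,0],"turn":0},{"jaw":57,"delta_pos":[0,0,0],"turn":0}]' 35;  python3 -c "
from h import *
state();im=camera('wrist')[:,:,::-1].copy();cv2.imwrite('pics/f3.png',im);cw=calibration('wrist');p=get_obs()['position']
overlay(im,cw,[(p[0],p[1],.083,.0305,Gr)],(80,0,480,420),1.42,'pics/f3o.png')
"
```

```text
clock: 25.33
position: [0.4772, 0.2939, 0.0363]
ee_rot: [0.951, 0.309, 0.001, 0.0]
ft_force: [1.0, -1.5, 0.1]
grip_width: 0.734
clock: 25.67
position: [0.4773, 0.2939, 0.0365]
ee_rot: [0.951, 0.309, 0.001, 0.0]
ft_force: [0.4, -1.6, 6.6]
grip_width: 0.717
t 25.67 p [0.4773 0.2939 0.0365] yaw_x 35.95 zax [ 0.002  0.    -1.   ] F [ 0.42 -1.61  6.65] T [-0.41  0.11 -0.  ] g 0.717 q [ 0.07  0.54 -0.87  1.8   0.48  1.03 -1.93]
```

View pics/f3o.png

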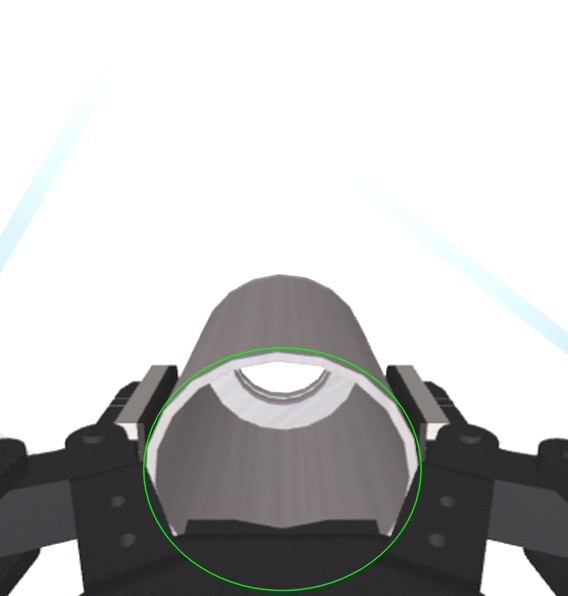

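```bash
python3 -m handwheel '[{"jaw":57,"delta_pos":[0,0,-0.005],"turn":0},{"jaw":57,"delta_pos":[0,0,-0.03],"turn":0},{"jaw":57,"delta_pos":[0,0,-0.07],"turn":0},{"jaw":57,"delta_pos":[0,0,-0.11],"turn":0},{"jaw":57,"delta_pos":[-0.01,0.014,-0.135],"turn":0.02},{"jaw":57,"delta_pos":[-0.033,0.043,-0.135],"turn":0.05},{"jaw":57,"delta_pos":[-0.057,0.075,-0.135],"turn":0.08},{"jaw":57,"delta_pos":[-0.08,0.105,-0.135],"turn":0.11},{"jaw":57,"delta_pos":[-0.104,0.135,-0.135],"turn":0.14},{"jaw":57,"delta_pos":[-0.128,0.167,-0.135],"turn":0.17}]';  python3 -c "
from h import *
state()"
```

```text
clock: 26.55
position: [0.4702, 0.0822, 0.1707]
ee_rot: [0.999, 0.045, 0.0, 0.0]
ft_force: [0.2, -0.0, -1.9]
grip_width: 0.719
t 26.55 p [0.4702 0.0822 0.1707] yaw_x 5.16 zax [ 0. -0. -1.] F [ 0.22 -0.03 -1.86] T [-0.03 -0.08  0.02] g 0.719 q [ 0.54  0.12 -0.85  1.88  0.1   1.18 -1.82]
```

```bash
python3 -m handwheel '[{"jaw":57,"delta_pos":[0.0,0.03,0],"turn":0.03},{"jaw":57,"delta_pos":[0.0,0.06,0],"turn":0.03},{"jaw":57,"delta_pos":[0.0,0.06,0],"turn":0.03},{"jaw":57,"delta_pos":[0.0,0.06,0],"turn":0.03}]';  python3 -c "
from h import *
state();print(toolmove([.6335,-.2165,.15]))"
```

```text
clock: 26.88
position: [0.4764, 0.0223, 0.1705]
ee_rot: [1.0, -0.002, -0.0, 0.0]
ft_force: [0.7, 1.3, -1.4]
grip_width: 0.718
t 26.88 p [0.4764 0.0223 0.1705] yaw_x -0.19 zax [-0. -0. -1.] F [ 0.67  1.26 -1.45] T [ 0.01  0.02 -0.01] g 0.718 q [ 0.61  0.12 -0.79  1.89  0.09  1.18 -1.78]
[0.15788678 0.23827672 0.0204917 ]
```

```bash
python3 -m handwheel '[{"jaw":57,"delta_pos":[0.0,0.03,0],"turn":0},{"jaw":57,"delta_pos":[0.01,0.065,0],"turn":0},{"jaw":57,"delta_pos":[0.02,0.1,0],"turn":0},{"jaw":57,"delta_pos":[0.035,0.135,0],"turn":0},{"jaw":57,"delta_pos":[0.055,0.165,0],"turn":0},{"jaw":57,"delta_pos":[0.08,0.19,0],"turn":0},{"jaw":57,"delta_pos":[0.105,0.215,0],"turn":0},{"jaw":57,"delta_pos":[0.135,0.23,0],"turn":0},{"jaw":57,"delta_pos":[0.155,0.238,0.005],"turn":0},{"jaw":57,"delta_pos":[0.158,0.238,0.01],"turn":0}]' >/dev/null;python3 -m handwheel '[{"jaw":57,"delta_pos":[0.0,0.0,0.01],"turn":0},{"jaw":57,"delta_pos":[0.0,0.0,0.015],"turn":0},{"jaw":57,"delta_pos":[0.0,0.0,0.015],"turn":0},{"jaw":57,"delta_pos":[0.0,0.0,0.015],"turn":0}]';  python3 -c "
from h import *
state();im=camera('wrist')[:,:,::-1].copy();cv2.imwrite('pics/f4.png',im);cw=calibration('wrist');p=get_obs()['position']
cv2.imwrite('pics/f4z.png',cv2.resize(cv2.convertScaleAbs(im[100:400,140:420],alpha=1.6),None,fx=2,fy=2,interpolation=cv2.INTER_CUBIC))
cv2.imwrite('pics/f4s.png',cv2.resize(camera('scene')[110:260,150:300,::-1],None,fx=4,fy=4,interpolation=cv2.INTER_CUBIC))
"
```

```text
clock: 28.05
position: [0.6338, -0.2135, 0.1454]
ee_rot: [1.0, 0.0, -0.0, -0.0]
ft_force: [0.6, 1.0, -2.2]
grip_width: 0.718
t 28.05 p [ 0.6338 -0.2135  0.1454] yaw_x 0.03 zax [-0.001  0.    -1.   ] F [ 0.57  1.   -2.18] T [0.04 0.   0.  ] g 0.718 q [ 0.67  0.55 -0.58  1.41  0.3   1.27 -1.51]
```

View pics/f4z.png

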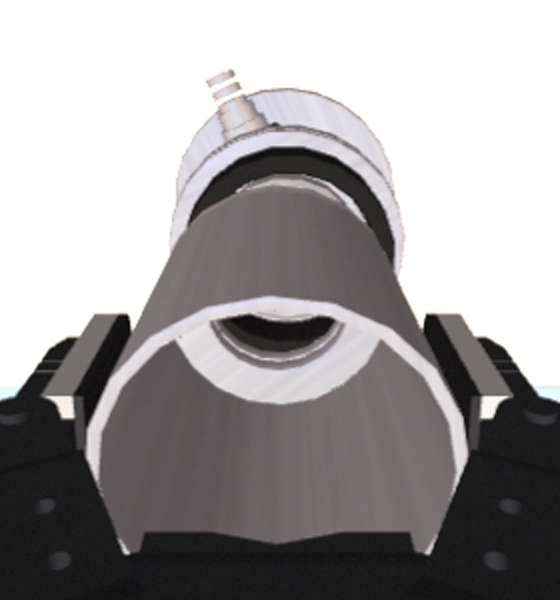

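View pics/f4s.png

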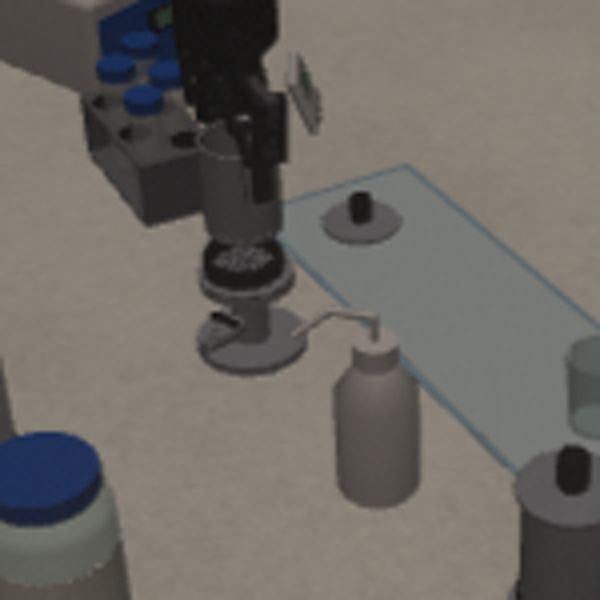

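The funnel hangs level over the ring with its foot at 0.109. It needs about 3 mm toward −y: ring centre u≈291, funnel centre u≈279. I'll shift, then fit.

```bash
cat > funchk.py <<'E'
from h import *
state();im=camera('wrist')[:,:,::-1].copy();cw=calibration('wrist');p=get_obs()['position'];zu=p[2]-.0365
import sys
cv2.imwrite(sys.argv[1],im)
cv2.imwrite(sys.argv[1][:-4]+'z.png',cv2.resize(cv2.convertScaleAbs(im[100:400,140:420],alpha=1.6),None,fx=2,fy=2,interpolation=cv2.INTER_CUBIC))
S=(.634,-.2165)
print('ring outer top far');arcfit(im,cw,S,.090,.032,-60,60,.002,1)
print('ring outer bottom far');arcfit(im,cw,S,.074,.032,-60,60,.002,1)
print('head');arcfit(im,cw,S,.074,.038,-60,60,.003,0)
print('funnel bottom outer far');arcfit(im,cw,p[:2],zu+.005,.0305,-60,60,.003,-1);arcfit(im,cw,p[:2],zu+.005,.0305,-60,60,.003,0)
print('funnel top bore far');arcfit(im,cw,p[:2],zu+.083,.028,-60,60,.003,0)
E
python3 -m handwheel '[{"jaw":57,"delta_pos":[0.0005,0.0015,0.0],"turn":0},{"jaw":57,"delta_pos":[0.0008,0.003,0.005],"turn":0},{"jaw":57,"delta_pos":[0.0008,0.003,0.01],"turn":0},{"jaw":57,"delta_pos":[0.0008,0.003,0.011],"turn":0},{"jaw":57,"delta_pos":[0.0008,0.003,0.011],"turn":0},{"jaw":57,"delta_pos":[0.0008,0.003,0.011],"turn":0}]'; python3 funchk.py pics/f5.png
```

```text
clock: 28.65
position: [0.6352, -0.2173, 0.1342]
ee_rot: [1.0, -0.0, -0.0, -0.0]
ft_force: [-0.1, 0.1, -2.1]
grip_width: 0.713
t 28.65 p [ 0.6352 -0.2173  0.1342] yaw_x -0.02 zax [-0.  0. -1.] F [-0.09  0.07 -2.15] T [-0.   -0.03 -0.01] g 0.713 q [ 0.67  0.56 -0.58  1.42  0.31  1.25 -1.51]
ring outer top far
arc [ 0.6359 -0.2166] 59 med 0.0003
ring outer bottom far
arc [ 0.6343 -0.2166] 90 med 0.00013
head
arc [ 0.6343 -0.2173] 87 med 0.00069
funnel bottom outer far
arc [ 0.6337 -0.2172] 90 med 0.0001
arc [ 0.634  -0.2177] 82 med 0.00051
funnel top bore far
arc [ 0.6365 -0.2179] 90 med 0.00044
```

View pics/f5z.png

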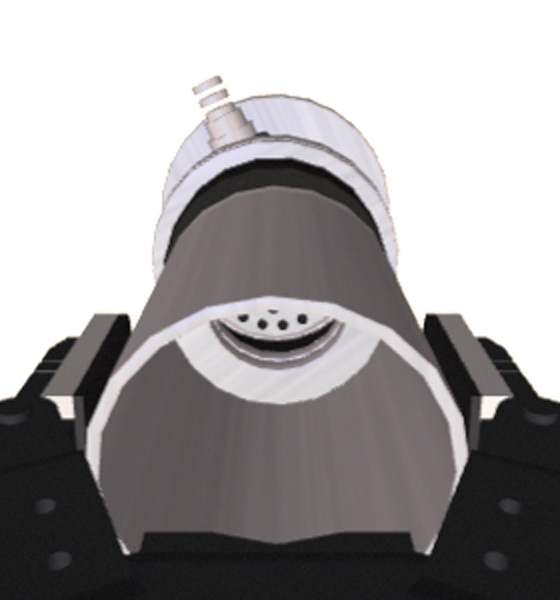

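```bash
python3 -m handwheel '[{"jaw":57,"delta_pos":[0.0005,-0.0006,0.002],"turn":0},{"jaw":57,"delta_pos":[0.0005,-0.0006,0.004],"turn":0},{"jaw":57,"delta_pos":[0.0005,-0.0006,0.006],"turn":0},{"jaw":57,"delta_pos":[0.0005,-0.0006,0.008],"turn":0},{"jaw":57,"delta_pos":[0.0005,-0.0006,0.008],"turn":0},{"jaw":57,"delta_pos":[0.0005,-0.0006,0.008],"turn":0}]'|head -4;python3 -m handwheel '[{"jaw":57,"delta_pos":[0,0,0.0015],"turn":0},{"jaw":57,"delta_pos":[0,0,0.003],"turn":0},{"jaw":57,"delta_pos":[0,0,0.0035],"turn":0},{"jaw":57,"delta_pos":[0,0,0.0035],"turn":0}]'; python3 funchk.py pics/f6.png
```

```text
clock: 29.2
position: [0.6357, -0.2167, 0.1262]
ee_rot: [1.0, -0.0, -0.0, -0.0]
ft_force: [0.6, 0.9, -2.0]
clock: 29.53
position: [0.6357, -0.2167, 0.1227]
ee_rot: [1.0, -0.0, -0.0, -0.0]
ft_force: [-0.3, -0.0, -1.5]
grip_width: 0.713
t 29.53 p [ 0.6357 -0.2167  0.1227] yaw_x -0.03 zax [-0.  0. -1.] F [-0.3  -0.01 -1.45] T [-0.03  0.03 -0.02] g 0.713 q [ 0.66  0.57 -0.57  1.43  0.32  1.23 -1.51]
ring outer top far
arc [ 0.6359 -0.2166] 50 med 0.00036
ring outer bottom far
arc [ 0.6341 -0.2166] 90 med 0.00011
head
arc [ 0.6348 -0.2167] 87 med 0.00049
funnel bottom outer far
arc [ 0.6341 -0.2167] 90 med 0.00011
arc [ 0.6385 -0.2166] 70 med 0.00021
funnel top bore far
arc [ 0.6369 -0.2175] 89 med 0.00042
```

View pics/f6z.png

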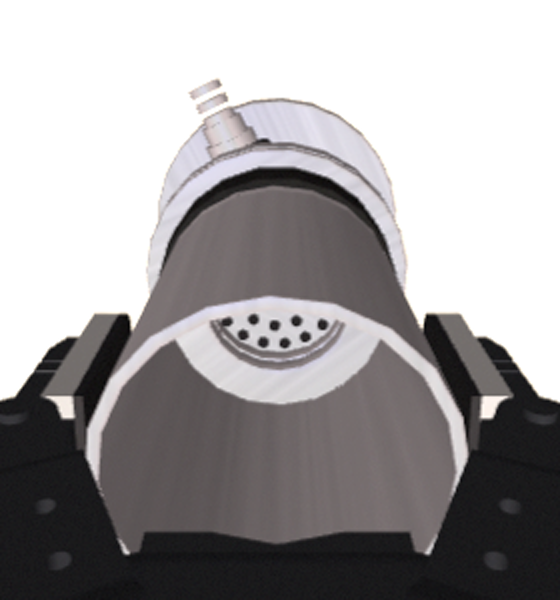

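Ring and funnel fits coincide at (0.6341, −0.2167), and the foot is already in the bore without contact. Last 1.5 mm.

```bash
python3 -m handwheel '[{"jaw":57,"delta_pos":[0,0,0.0005],"turn":0},{"jaw":57,"delta_pos":[0,0,0.001],"turn":0},{"jaw":57,"delta_pos":[0,0,0.0015],"turn":0},{"jaw":57,"delta_pos":[0,0,0.0018],"turn":0},{"jaw":57,"delta_pos":[0,0,0.0018],"turn":0}]'; python3 -c "
from h import *
state()"
```

```text
clock: 30.0
position: [0.6359, -0.2168, 0.1216]
ee_rot: [1.0, -0.0, 0.0, 0.0]
ft_force: [-2.3, -0.0, 3.1]
grip_width: 0.715
t 30.0 p [ 0.6359 -0.2168  0.1216] yaw_x -0.03 zax [ 0. -0. -1.] F [-2.33 -0.02  3.07] T [0.12 0.4  0.06] g 0.715 q [ 0.66  0.57 -0.57  1.43  0.32  1.23 -1.51]
```

```bash
python3 -m handwheel '[{"jaw":62,"delta_pos":[0,0,0],"turn":0},{"jaw":66,"delta_pos":[0,0,0],"turn":0},{"jaw":75,"delta_pos":[0,0,0],"turn":0},{"jaw":85,"delta_pos":[0,0,0],"turn":0},{"jaw":85,"delta_pos":[0,0,0],"turn":0},{"jaw":85,"delta_pos":[0,0,-0.01],"turn":0},{"jaw":85,"delta_pos":[0,0,-0.035],"turn":0},{"jaw":85,"delta_pos":[0,0,-0.07],"turn":0},{"jaw":85,"delta_pos":[0,0,-0.095],"turn":0},{"jaw":85,"delta_pos":[0,0,-0.1],"turn":0}]'; python3 -c "
from h import *
state();im=camera('wrist')[:,:,::-1].copy();cv2.imwrite('pics/f7.png',im);cw=calibration('wrist')
S=(.6343,-.2166)
overlay(im,cw,[(*S,.168,.0305,Gr),(*S,.168,.028,Gr),(*S,.090,.032,Rd)],(80,0,480,420),1.42,'pics/f7o.png')
cv2.imwrite('pics/f7s.png',cv2.resize(camera('scene')[110:260,150:300,::-1],None,fx=4,fy=4,interpolation=cv2.INTER_CUBIC))
"
```

```text
clock: 30.83
position: [0.6377, -0.2168, 0.2275]
ee_rot: [1.0, -0.0, 0.004, 0.001]
ft_force: [0.5, 0.1, 0.2]
grip_width: 0.998
t 30.83 p [ 0.6377 -0.2168  0.2275] yaw_x -0.03 zax [ 0.007 -0.002 -1.   ] F [0.51 0.07 0.23] T [ 0.05 -0.07  0.07] g 0.998 q [ 0.67  0.5  -0.59  1.3   0.28  1.41 -1.48]
```

View pics/f7o.png

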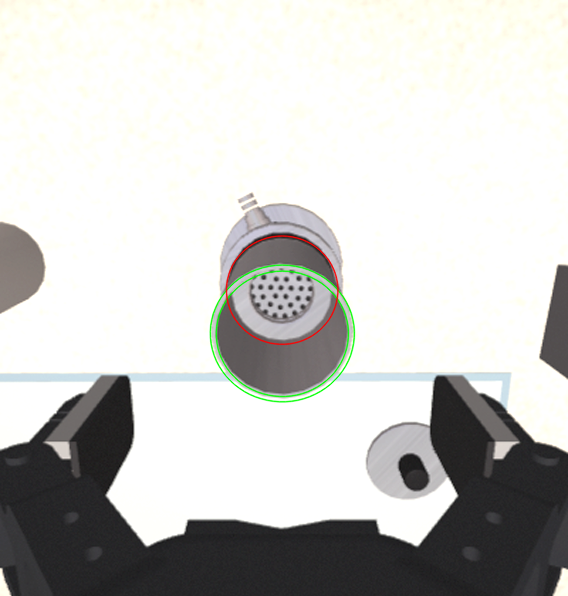

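View pics/f7s.png

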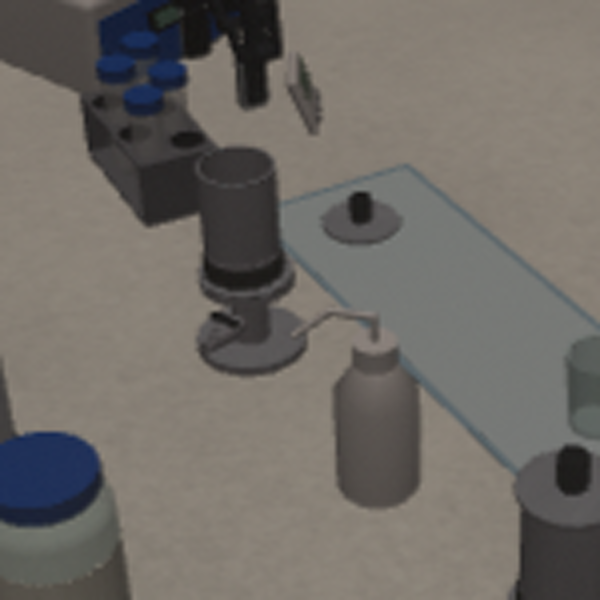

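The funnel stands upright and home, looking just like the used unit. Now the cover.

```bash
python3 -m handwheel '[{"jaw":80,"delta_pos":[-0.04,0.0,0],"turn":0},{"jaw":70,"delta_pos":[-0.08,0.03,0],"turn":0},{"jaw":60,"delta_pos":[-0.115,0.06,0.01],"turn":0},{"jaw":50,"delta_pos":[-0.145,0.09,0.04],"turn":0},{"jaw":44,"delta_pos":[-0.165,0.1015,0.075],"turn":0},{"jaw":44,"delta_pos":[-0.165,0.1015,0.11],"turn":0},{"jaw":44,"delta_pos":[-0.165,0.1015,0.12],"turn":0},{"jaw":44,"delta_pos":[-0.165,0.1015,0.12],"turn":0},{"jaw":44,"delta_pos":[-0.165,0.1015,0.12],"turn":0}]'; python3 -c "
from h import *
state();im=camera('wrist')[:,:,::-1].copy();cv2.imwrite('pics/g1.png',im);cw=calibration('wrist');p=get_obs()['position']
S=(.471,-.3185)
overlay(im,cw,[(*S,.011,.035,Gr),(*S,.035,.010,Rd),(p[0],p[1],.035,.002,Ye)],(80,0,480,420),1.42,'pics/g1o.png')
for s in (0,1): arcfit(im,cw,S,.011,.035,-50,50,.005,s)
"
```

```text
clock: 31.68
position: [0.47, -0.3175, 0.1002]
ee_rot: [1.0, -0.0, -0.001, -0.001]
ft_force: [0.7, -0.2, 1.3]
grip_width: 0.515
t 31.68 p [ 0.47   -0.3175  0.1002] yaw_x -0.03 zax [-0.002  0.002 -1.   ] F [ 0.68 -0.17  1.3 ] T [-0.   -0.    0.04] g 0.515 q [ 0.97  0.37 -0.55  1.74  0.22  1.09 -1.22]
arc [ 0.473  -0.3209] 90 med 0.00013
arc [ 0.473  -0.3209] 90 med 0.00013
```

View pics/g1o.png

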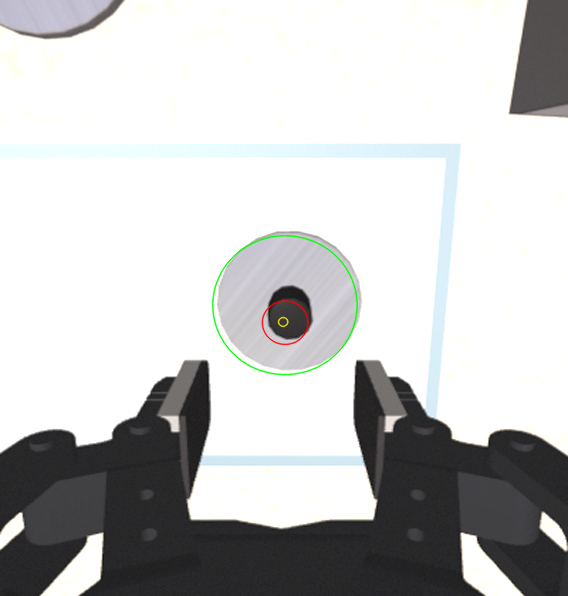

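```bash
python3 -m handwheel '[{"jaw":44,"delta_pos":[0.0018,0.0026,0.02],"turn":0},{"jaw":44,"delta_pos":[0.0018,0.0026,0.04],"turn":0},{"jaw":44,"delta_pos":[0.0018,0.0026,0.055],"turn":0},{"jaw":44,"delta_pos":[0.0018,0.0026,0.06],"turn":0},{"jaw":44,"delta_pos":[0.0018,0.0026,0.06],"turn":0},{"jaw":44,"delta_pos":[0.0018,0.0026,0.06],"turn":0}]'; python3 -c "
from h import *
state();im=camera('wrist')[:,:,::-1].copy();cv2.imwrite('pics/g2.png',im);cw=calibration('wrist');p=get_obs()['position']
S=(.472,-.3203)
overlay(im,cw,[(*S,.011,.035,Gr),(*S,.035,.010,Rd),(p[0],p[1],.035,.002,Ye)],(80,0,480,420),1.42,'pics/g2o.png')
arcfit(im,cw,S,.006,.035,-50,50,.005,1)
arcfit(im,cw,S,.011,.035,130,230,.005,1)
arcfit(im,cw,S,.035,.010,-180,180,.003,0)
"
```

```text
clock: 32.23
position: [0.4739, -0.3208, 0.0427]
ee_rot: [1.0, 0.0, 0.001, 0.001]
ft_force: [-0.8, -0.6, 0.5]
grip_width: 0.514
t 32.23 p [ 0.4739 -0.3208  0.0427] yaw_x 0.02 zax [ 0.002 -0.001 -1.   ] F [-0.84 -0.55  0.51] T [-0.03 -0.01  0.06] g 0.514 q [ 0.95  0.45 -0.53  1.78  0.27  0.98 -1.25]
arc [ 0.4706 -0.3208] 90 med 0.00011
arc [ 0.4718 -0.3209] 89 med 0.00015
arc [ 0.4719 -0.3207] 86 med 0.00039
```

View pics/g2o.png

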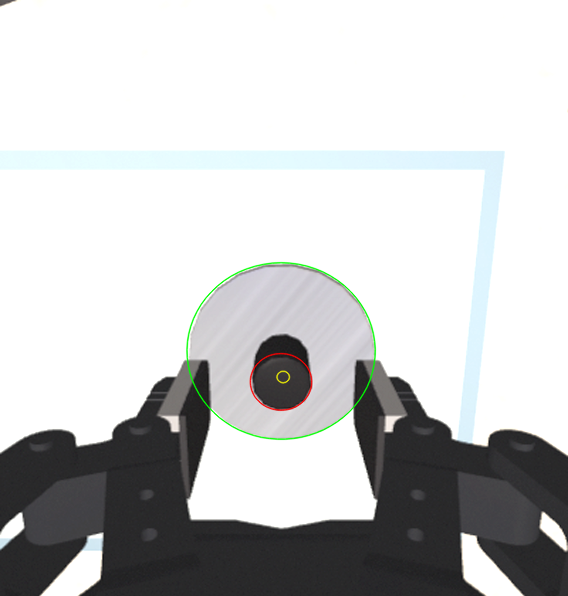

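```bash
python3 -m handwheel '[{"jaw":44,"delta_pos":[-0.0007,0,0.008],"turn":0},{"jaw":44,"delta_pos":[-0.0007,0,0.018],"turn":0},{"jaw":40,"delta_pos":[-0.0007,0,0.025],"turn":0},{"jaw":32,"delta_pos":[-0.0007,0,0.028],"turn":0},{"jaw":26,"delta_pos":[-0.0007,0,0.028],"turn":0},{"jaw":23,"delta_pos":[-0.0007,0,0.028],"turn":0},{"jaw":23,"delta_pos":[-0.0007,0,0.028],"turn":0},{"jaw":15,"delta_pos":[-0.0007,0,0.028],"turn":0},{"jaw":15,"delta_pos":[-0.0007,0,0.028],"turn":0},{"jaw":15,"delta_pos":[-0.0007,0,0.028],"turn":0}]' 35; python3 -m handwheel '[{"jaw":15,"delta_pos":[0,0,0],"turn":0},{"jaw":15,"delta_pos":[0,0,0],"turn":0}]' >/dev/null; python3 -c "
from h import *
state();im=camera('wrist')[:,:,::-1].copy();cv2.imwrite('pics/g3.png',im);cw=calibration('wrist');p=get_obs()['position']
S=(.472,-.3203)
overlay(im,cw,[(*S,.011,.035,Gr)],(80,0,480,420),1.42,'pics/g3o.png')
"
```

```text
clock: 33.12
position: [0.4722, -0.321, 0.0136]
ee_rot: [1.0, -0.0, 0.0, 0.0]
ft_force: [-0.4, 0.2, 2.5]
grip_width: 0.221
t 33.28 p [ 0.4722 -0.3209  0.0135] yaw_x -0.03 zax [ 0.001 -0.001 -1.   ] F [0.44 0.58 4.01] T [0.17 0.04 0.02] g 0.22 q [ 0.94  0.49 -0.51  1.8   0.29  0.93 -1.27]
```

View pics/g3o.png

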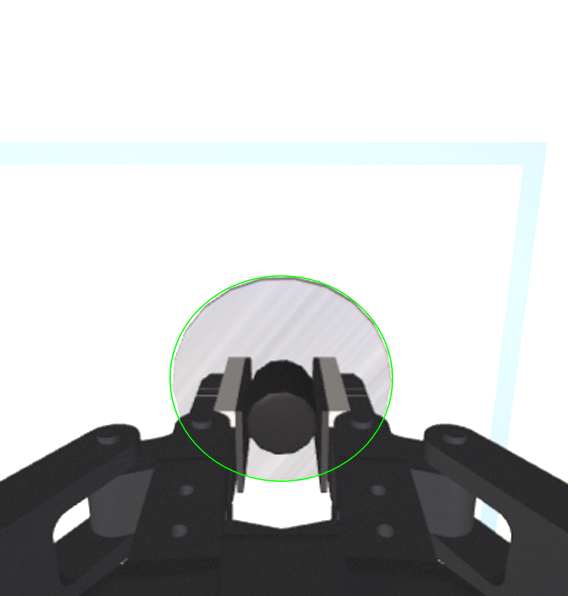

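```bash
python3 -m handwheel '[{"jaw":15,"delta_pos":[0,0,-0.005],"turn":0},{"jaw":15,"delta_pos":[0,0,-0.03],"turn":0},{"jaw":15,"delta_pos":[0,0,-0.07],"turn":0},{"jaw":15,"delta_pos":[0,0,-0.11],"turn":0},{"jaw":15,"delta_pos":[0,0,-0.15],"turn":0},{"jaw":15,"delta_pos":[0,0,-0.185],"turn":0},{"jaw":15,"delta_pos":[0.02,-0.013,-0.2],"turn":0},{"jaw":15,"delta_pos":[0.05,-0.032,-0.2],"turn":0},{"jaw":15,"delta_pos":[0.08,-0.05,-0.2],"turn":0},{"jaw":15,"delta_pos":[0.1,-0.064,-0.2],"turn":0}]'; python3 -m handwheel '[{"jaw":15,"delta_pos":[0,0,0],"turn":0},{"jaw":15,"delta_pos":[0,0,0],"turn":0}]' >/dev/null; python3 -c "
from h import *
state();im=camera('wrist')[:,:,::-1].copy();cv2.imwrite('pics/g4.png',im);cw=calibration('wrist');p=get_obs()['position']
S=(.6343,-.2166)
overlay(im,cw,[(*S,.168,.0305,Gr),(*S,.168,.028,Gr)],(80,0,480,420),1.42,'pics/g4o.png')
"
```

```text
clock: 34.17
position: [0.5737, -0.2548, 0.2135]
ee_rot: [1.0, 0.0, 0.0, -0.0]
ft_force: [0.5, -0.4, -1.1]
grip_width: 0.219
t 34.33 p [ 0.5725 -0.2551  0.2126] yaw_x 0.15 zax [-0.001  0.001 -1.   ] F [-0.71  0.14 -1.51] T [ 0.02 -0.02  0.01] g 0.221 q [ 0.8   0.41 -0.6   1.46  0.23  1.35 -1.38]
```

View pics/g4o.png

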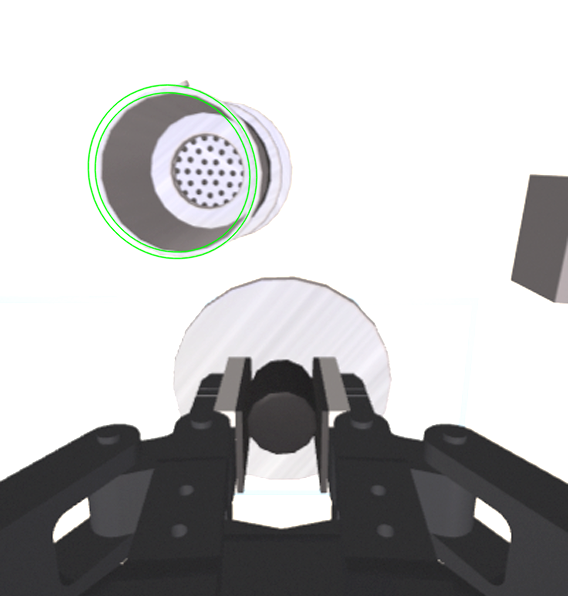

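Run:
```python
from h import *
im=cv2.imread('pics/g4.png');cw=calibration('wrist');o=get_obs();p=o['position'];state()
for name,z,r,lo,hi in (('disc bottom far',p[2]-.0135+.006,.035,-60,60),('disc top far',p[2]-.0135+.011,.035,-60,60),('disc bottom ±75',p[2]-.0135+.006,.035,-75,75)):
    for s in (0,1):
        x=arcfit(im,cw,p[:2],z,r,lo,hi,.004,s,verbose=False);print(name,s,(x-p[:2]).round(4))
print('knob top');x=arcfit(im,cw,p[:2],p[2]-.0135+.035,.010,100,260,.003,1);print((x-p[:2]).round(4))
im=cv2.imread('pics/g3.png')
# funnel rim
im=cv2.imread('pics/g4.png')
for r in (.0305,.028): arcfit(im,cw,(.634,-.216),.168,r,-180,180,.004,0,fixr=False)
```

```text
t 34.38 p [ 0.5716 -0.2567  0.2127] yaw_x 0.02 zax [-0.001  0.    -1.   ] F [-0.8  -0.76 -0.4 ] T [0.03 0.03 0.04] g 0.218 q [ 0.8   0.41 -0.6   1.46  0.23  1.35 -1.38]
disc bottom far 0 [-0.0015  0.0002]
disc bottom far 1 [-0.0015  0.0002]
disc top far 0 [-0.0006  0.0002]
disc top far 1 [-0.0006  0.0002]
disc bottom ±75 0 [-0.0015  0.0002]
disc bottom ±75 1 [-0.0015  0.0002]
knob top
arc [ 0.5717 -0.2565] 90 med 0.00022
[0.0002 0.0002]
arc [ 0.6344 -0.2181  0.0289] 82 med 0.00079
arc [ 0.634  -0.2186  0.0277] 84 med 0.00017
```

The cover sits at (−1.5, 0) mm from the TCP in the camera frame. The funnel was at (−1.6, 0) when released at TCP (0.6358, −0.2168), so I aim the TCP there.

```bash
python3 -m handwheel '[{"jaw":15,"delta_pos":[0.02,-0.013,0],"turn":0},{"jaw":15,"delta_pos":[0.045,-0.028,0],"turn":0},{"jaw":15,"delta_pos":[0.06,-0.038,0],"turn":0},{"jaw":15,"delta_pos":[0.0638,-0.039,0],"turn":0},{"jaw":15,"delta_pos":[0.0638,-0.039,0.008],"turn":0},{"jaw":15,"delta_pos":[0.0638,-0.039,0.014],"turn":0},{"jaw":15,"delta_pos":[0.0638,-0.039,0.014],"turn":0},{"jaw":15,"delta_pos":[0.0638,-0.039,0.014],"turn":0},{"jaw":15,"delta_pos":[0.0638,-0.039,0.014],"turn":0},{"jaw":15,"delta_pos":[0.0638,-0.039,0.014],"turn":0}]'; python3 -c "
from h import *
state();cv2.imwrite('pics/g5s_raw.png',camera('scene')[:,:,::-1]);cv2.imwrite('pics/g5t.png',camera('top')[:,:,::-1])
state()"
```

```text
clock: 35.22
position: [0.6354, -0.2185, 0.1995]
ee_rot: [1.0, -0.001, 0.0, 0.0]
ft_force: [-0.1, -0.8, -1.0]
grip_width: 0.217
t 35.22 p [ 0.6354 -0.2185  0.1995] yaw_x -0.08 zax [ 0.    -0.001 -1.   ] F [-0.09 -0.78 -1.03] T [-0.01  0.02 -0.01] g 0.217 q [ 0.68  0.52 -0.6   1.34  0.29  1.37 -1.49]
t 35.32 p [ 0.6356 -0.2182  0.1995] yaw_x -0.05 zax [ 0.001 -0.    -1.   ] F [-1.02 -0.26 -1.01] T [ 0.01 -0.01  0.  ] g 0.218 q [ 0.68  0.52 -0.6   1.34  0.29  1.37 -1.49]
```

```bash
python3 -m handwheel '[{"jaw":15,"delta_pos":[0.0002,-0.0014,0.004],"turn":0},{"jaw":15,"delta_pos":[0.0002,-0.0014,0.008],"turn":0},{"jaw":15,"delta_pos":[0.0002,-0.0014,0.012],"turn":0},{"jaw":15,"delta_pos":[0.0002,-0.0014,0.014],"turn":0},{"jaw":15,"delta_pos":[0.0002,-0.0014,0.014],"turn":0},{"jaw":15,"delta_pos":[0.0002,-0.0014,0.014],"turn":0}]'; python3 -c "
from h import *
state();s=camera('scene')[:,:,::-1].copy();cs=calibration('scene');w=camera('wrist')[:,:,::-1].copy();cv2.imwrite('pics/g6w.png',w)
S=(.634,-.2166);p=get_obs()['position'];z0=p[2]-.0135
cv2.imwrite('pics/g6s.png',cv2.resize(cv2.convertScaleAbs(s[125:215,170:260],alpha=1.6),None,fx=6.5,fy=6.5,interpolation=cv2.INTER_CUBIC))
cv2.imwrite('pics/g6wz.png',cv2.resize(cv2.convertScaleAbs(w[100:400,140:420],alpha=1.6),None,fx=2,fy=2,interpolation=cv2.INTER_CUBIC))
state()"
```

```text
clock: 35.82
position: [0.6358, -0.2164, 0.1849]
ee_rot: [1.0, -0.0, -0.0, -0.0]
ft_force: [-0.6, 0.5, -0.3]
grip_width: 0.219
t 35.82 p [ 0.6358 -0.2164  0.1849] yaw_x -0.03 zax [-0.  0. -1.] F [-0.56  0.52 -0.32] T [ 0.04 -0.06 -0.  ] g 0.219 q [ 0.67  0.53 -0.6   1.36  0.3   1.34 -1.5 ]
t 35.92 p [ 0.636  -0.2165  0.1853] yaw_x -0.03 zax [ 0. -0. -1.] F [-0.01 -0.66 -0.72] T [-0.04 -0.   -0.01] g 0.22 q [ 0.67  0.53 -0.6   1.36  0.3   1.34 -1.5 ]
```

View pics/g6s.png

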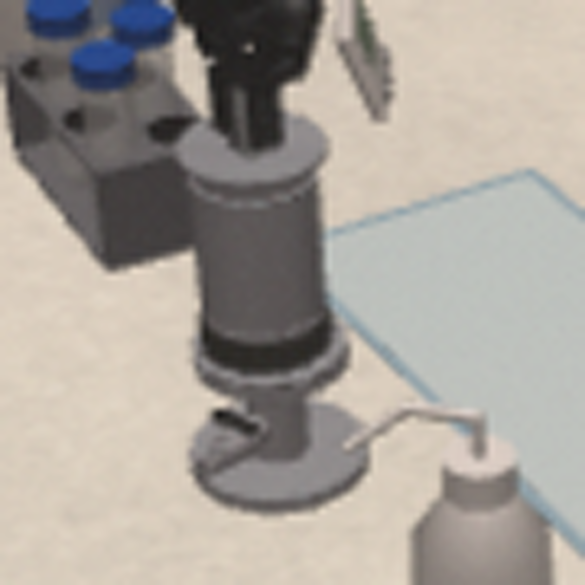

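View pics/g6wz.png

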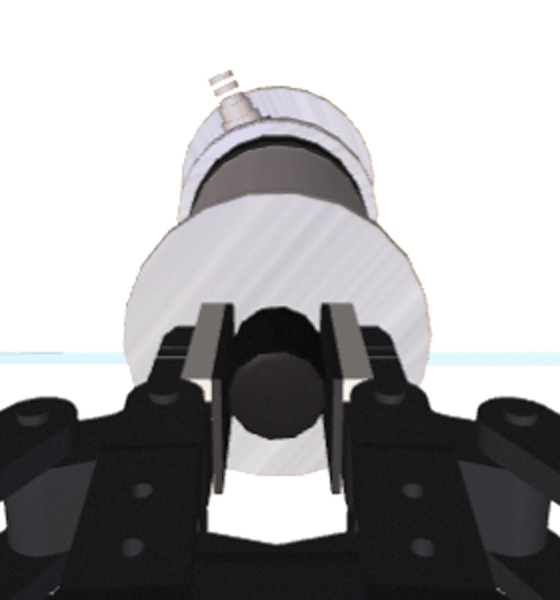

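```bash
python3 - <<'E'
from h import *
w=cv2.imread('pics/g6w.png');cw=calibration('wrist');p=get_obs()['position'];z0=p[2]-.0135
print('cover');arcfit(w,cw,p[:2],z0+.006,.035,-60,60,.004,0)
print('ring bottom');arcfit(w,cw,(.634,-.2166),.074,.032,-35,35,.002,1)
print('head');arcfit(w,cw,(.634,-.2166),.074,.038,-60,60,.003,0)
print('funnel bottom far');arcfit(w,cw,(.634,-.2166),.090,.0305,-35,35,.002,-1)
cs=calibration('scene')
a=proj(cs,[[.634,-.2166,.168],[.644,-.2166,.168],[.634,-.2066,.168]]);print('scene px per 10mm: dx',a[1]-a[0],'dy',a[2]-a[0],a[0])
s=cv2.imread('pics/g5s_raw.png')
E
python3 - <<'E'
import sys; sys.path.insert(0,'.')
from h import *
cs=calibration('scene');s=camera('scene')[:,:,::-1].copy();cv2.imwrite('pics/g7s.png',s)
g=cv2.GaussianBlur(s,(0,0),.6).astype(np.float32).mean(2)
# silhouette left/right of funnel at several rows & cover
def edges(row,c,w=20):
    v=g[row];d=np.gradient(v)
    out=[]
    for rng,sg in ((range(c-w,c-4),-1),(range(c+4,c+w),1)):
        k=max(rng,key=lambda i:sg*d[i]);y0,y1,y2=[sg*d[k+j] for j in(-1,0,1)]
        out.append(k+.5*(y0-y2)/(y0-2*y1+y2+1e-9))
    return np.round(out,2),np.mean(out).round(2)
p=get_obs()['position'];
for row in range(143,178,2):
    # predicted axis u at this row for axis S
    zz=np.linspace(.0,.22,221);pr=proj(cs,np.c_[0*zz+.634,0*zz-.2166,zz]);k=np.argmin(abs(pr[:,1]-row))
    print(row,*edges(row,209),'axis u',pr[k,0].round(2),'z',zz[k].round(3))
E
```

```text
cover
arc [ 0.6339 -0.2161] 87 med 0.00051
ring bottom
arc [ 0.6342 -0.2166] 90 med 0.00019
head
arc [ 0.6337 -0.2178] 84 med 0.00046
funnel bottom far
arc [ 0.6346 -0.2168] 90 med 0.00013
scene px per 10mm: dx [-2.97614441  0.88169593] dy [1.50628237 1.43296421] [209.39754191 150.86277361]
143 [202.25 212.93] 207.59 axis u 208.74 z 0.195
145 [203.07 213.  ] 208.03 axis u 208.91 z 0.188
147 [204.58 212.63] 208.61 axis u 209.08 z 0.181
149 [193.6 219.4] 206.5 axis u 209.25 z 0.174
151 [191.5  218.31] 204.91 axis u 209.4 z 0.168
153 [200.76 218.76] 209.76 axis u 209.56 z 0.161
155 [203.85 218.85] 211.35 axis u 209.73 z 0.154
157 [189.   218.89] 203.95 axis u 209.92 z 0.146
159 [196.   219.03] 207.51 axis u 210.08 z 0.139
161 [189.   219.12] 204.06 axis u 210.25 z 0.132
163 [199.78 219.18] 209.48 axis u 210.41 z 0.125
165 [199.63 219.21] 209.42 axis u 210.57 z 0.118
167 [199.85 219.47] 209.66 axis u 210.75 z 0.11
169 [200.04 219.72] 209.88 axis u 210.91 z 0.103
171 [200.25 220.12] 210.19 axis u 211.07 z 0.096
173 [200.04 220.84] 210.44 axis u 211.25 z 0.088
175 [199.98 221.  ] 210.49 axis u 211.4 z 0.081
177 [200.07 220.44] 210.25 axis u 211.58 z 0.073
```

All fits agree within about 0.5 mm. I'll nudge 0.5 mm and lower in small steps, watching the force.

```bash
python3 -m handwheel '[{"jaw":15,"delta_pos":[0.0002,0.0005,0.001],"turn":0},{"jaw":15,"delta_pos":[0.0002,0.0005,0.0025],"turn":0},{"jaw":15,"delta_pos":[0.0002,0.0005,0.004],"turn":0},{"jaw":15,"delta_pos":[0.0002,0.0005,0.005],"turn":0},{"jaw":15,"delta_pos":[0.0002,0.0005,0.0055],"turn":0},{"jaw":15,"delta_pos":[0.0002,0.0005,0.0055],"turn":0}]'; python3 -c "
from h import *
state()"
```

```text
clock: 36.47
position: [0.636, -0.2169, 0.1794]
ee_rot: [1.0, -0.0, -0.0, 0.0]
ft_force: [-0.6, -0.3, -0.7]
grip_width: 0.218
t 36.47 p [ 0.636  -0.2169  0.1794] yaw_x -0.02 zax [-0. -0. -1.] F [-0.64 -0.3  -0.74] T [0.03 0.01 0.08] g 0.218 q [ 0.67  0.53 -0.6   1.36  0.3   1.33 -1.5 ]
```

```bash
python3 -m handwheel '[{"jaw":15,"delta_pos":[0,0,0.001],"turn":0},{"jaw":15,"delta_pos":[0,0,0.002],"turn":0},{"jaw":15,"delta_pos":[0,0,0.003],"turn":0},{"jaw":15,"delta_pos":[0,0,0.0035],"turn":0},{"jaw":15,"delta_pos":[0,0,0.0035],"turn":0}]' | head -4;  python3 -m handwheel '[{"jaw":15,"delta_pos":[0,0,0.0005],"turn":0},{"jaw":15,"delta_pos":[0,0,0.001],"turn":0},{"jaw":15,"delta_pos":[0,0,0.001],"turn":0}]'; python3 -c "
from h import *
state();w=camera('wrist')[:,:,::-1].copy();cv2.imwrite('pics/g8.png',cv2.resize(cv2.convertScaleAbs(w[100:400,140:420],alpha=1.6),None,fx=2,fy=2,interpolation=cv2.INTER_CUBIC))"
```

```text
clock: 36.88
position: [0.636, -0.2169, 0.1759]
ee_rot: [1.0, -0.0, -0.0, -0.0]
ft_force: [-0.4, 0.5, 0.1]
clock: 37.13
position: [0.6362, -0.217, 0.1756]
ee_rot: [1.0, -0.0, 0.0, 0.0]
ft_force: [-0.7, 0.3, 3.2]
grip_width: 0.219
t 37.13 p [ 0.6362 -0.217   0.1756] yaw_x -0.03 zax [ 0. -0. -1.] F [-0.74  0.29  3.23] T [ 0.04  0.3  -0.03] g 0.219 q [ 0.67  0.54 -0.6   1.37  0.3   1.33 -1.5 ]
```

View pics/g8.png

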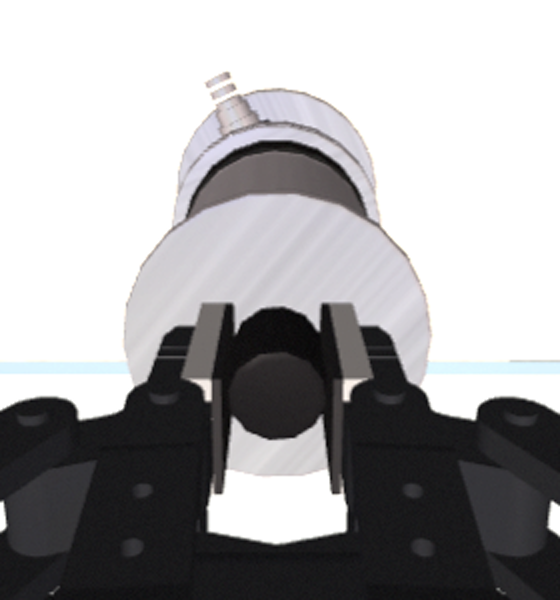

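Contact at TCP 0.1756, where 0.1755 is home, with 3 N. Release gently, rise straight up and check.

```bash
python3 -m handwheel '[{"jaw":22,"delta_pos":[0,0,0],"turn":0},{"jaw":28,"delta_pos":[0,0,0],"turn":0},{"jaw":38,"delta_pos":[0,0,0],"turn":0},{"jaw":44,"delta_pos":[0,0,0],"turn":0},{"jaw":44,"delta_pos":[0,0,-0.01],"turn":0},{"jaw":44,"delta_pos":[0,0,-0.035],"turn":0},{"jaw":44,"delta_pos":[0,0,-0.07],"turn":0},{"jaw":50,"delta_pos":[-0.03,0,-0.09],"turn":0},{"jaw":50,"delta_pos":[-0.07,0,-0.09],"turn":0},{"jaw":50,"delta_pos":[-0.1,0,-0.09],"turn":0}]'; python3 -m handwheel '[{"jaw":50,"delta_pos":[-0.03,0,0],"turn":0},{"jaw":50,"delta_pos":[-0.05,0,0],"turn":0},{"jaw":50,"delta_pos":[-0.05,0,0],"turn":0},{"jaw":50,"delta_pos":[-0.05,0,0],"turn":0}]' >/dev/null; python3 -c "
from h import *
state();w=camera('wrist')[:,:,::-1];t=camera('top')[:,:,::-1];s=camera('scene')[:,:,::-1];cv2.imwrite('pics/h_s.png',s);cv2.imwrite('pics/h_t.png',t)
cv2.imwrite('pics/h_w.png',w)
cv2.imwrite('pics/h_sz.png',cv2.resize(cv2.convertScaleAbs(s[110:300,160:380],alpha=1.6),None,fx=3.5,fy=3.1,interpolation=cv2.INTER_CUBIC))
cv2.imwrite('pics/h_tz.png',cv2.resize(cv2.convertScaleAbs(t[150:290,80:420],alpha=1.6),None,fx=2.3,fy=2.3,interpolation=cv2.INTER_CUBIC))
"
```

```text
clock: 38.02
position: [0.5352, -0.2165, 0.2671]
ee_rot: [1.0, -0.0, 0.001, 0.001]
ft_force: [-0.6, -0.7, -0.3]
grip_width: 0.59
t 38.35 p [ 0.4856 -0.2173  0.2664] yaw_x -0.1 zax [ 0.001 -0.002 -1.   ] F [-0.27  0.42 -0.05] T [ 0.01 -0.03 -0.  ] g 0.587 q [ 0.91  0.16 -0.63  1.63  0.1   1.39 -1.31]
```

View pics/h_sz.png

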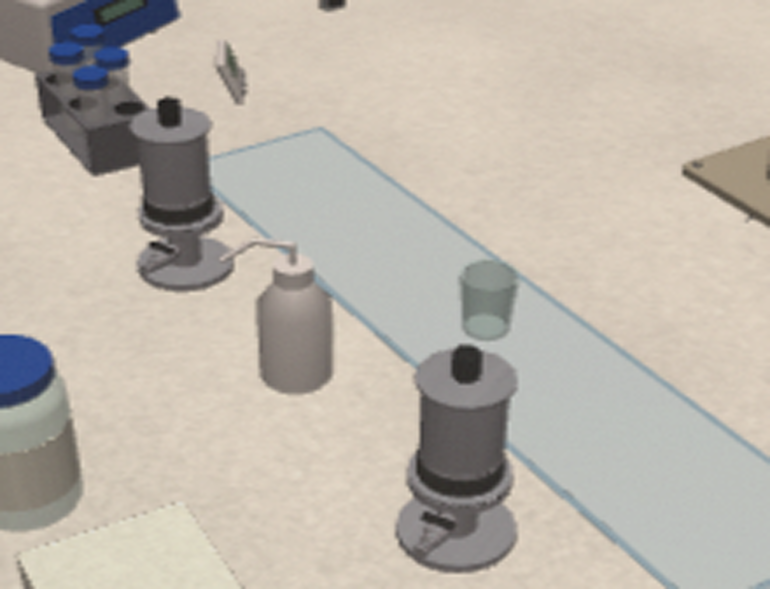

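View pics/h_tz.png

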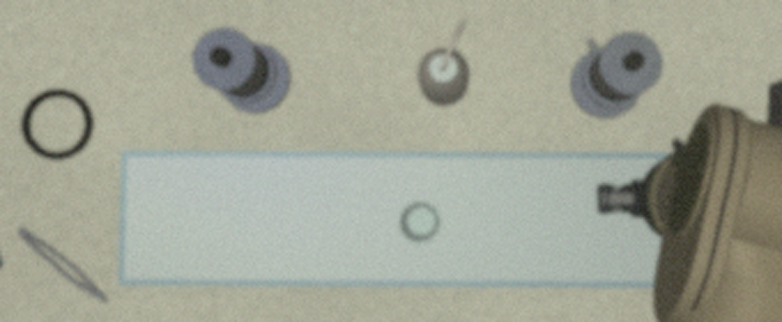

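View pics/h_w.png

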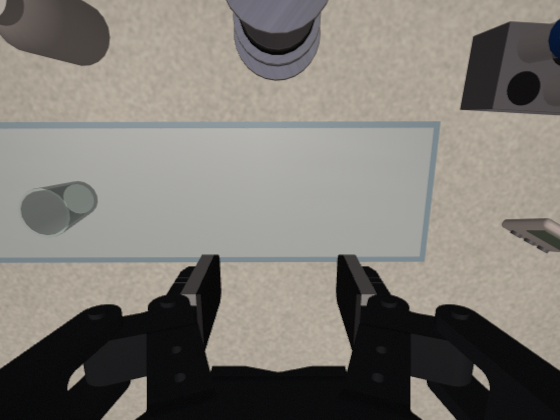

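The built unit matches the used one: knob upright, cover level. Before handing in I'll check that the bystanders haven't moved and measure the final heights in the scene view.

```bash
python3 - <<'E'
from h import *
a=cv2.imread('pics/a_scene.png');b=cv2.imread('pics/h_s.png');ta=cv2.imread('pics/a_top.png');tb=cv2.imread('pics/h_t.png')
for n,A,B,(x0,y0,x1,y1) in (('beaker s',a,b,(285,190,315,225)),('bottle s',a,b,(225,185,262,240)),('spare s',a,b,(350,318,400,360)),('spare t',ta,tb,(85,185,125,222)),('beaker t',ta,tb,(250,232,275,260)),('bottle t',ta,tb,(258,155,290,198)),('used t',ta,tb,(160,158,210,200))):
    d=cv2.absdiff(A[y0:y1,x0:x1],B[y0:y1,x0:x1]);p=cv2.phaseCorrelate(A[y0:y1,x0:x1].mean(2),B[y0:y1,x0:x1].mean(2))[0]
    print(n,'mean',d.mean().round(2),'max',d.max(),'shift',np.round(p,2))
cs=calibration('scene')
S=(.634,-.2166)
overlay(b,cs,[(*S,.173,.035,Gr),(*S,.197,.010,Rd),(*S,.090,.032,Ye),(*S,.168,.0305,Bl)],(180,120,240,200),7,'pics/h_o.png')
E
python3 -c "
from workcell import hand_in"
```

```text
beaker s mean 0.61 max 3 shift [0.04 0.04]
bottle s mean 0.57 max 6 shift [ 0.   -0.01]
spare s mean 0.6 max 4 shift [0.  0.5]
spare t mean 5.03 max 15 shift [ 0.04 -0.03]
beaker t mean 5.79 max 13 shift [ 0.69 -0.05]
bottle t mean 5.06 max 15 shift [0.12 0.5 ]
used t mean 4.81 max 19 shift [0.03 0.32]
```

View pics/h_o.png

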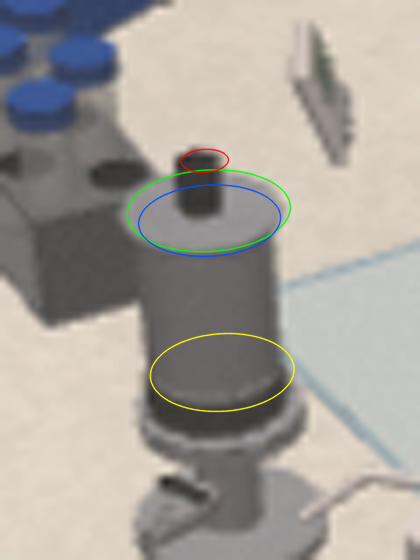

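The heights fit the overlay, apart from the scene camera's constant ~1 px sideways bias. The bystanders are pixel-identical in the scene view. Handing in.

```bash
python3 -c "
from workcell import hand_in
print(hand_in())"
```

```text
the job is handed in; nothing more can be done
None
```

I assembled the filter unit on the empty stand in the order asked and handed it in. The clock read about 38 s of the 128 s allowed.

- **Seating:** each part was lowered in small steps until it touched with 3–5 N, then released and looked at from above or the side. The measured tool heights at contact match the home heights:

| Part | Tool height at contact (mm) | Home height (mm) |
|---|---|---|
| Plate | 72.9 | about 72.9 |
| Seal | 71.3 | 71.2 |
| Funnel | 121.6 | 121.5 |
| Cover | 175.6 | 175.5 |

- **Final look:** in the last pictures the unit stands upright and level and looks the same as the used one. The beaker, wash bottle and wide ring show no change in the scene view. A few computed shifts of up to 0.7 px in small picture crops are within noise.

**What went wrong on the way:**
- **Plate grip:** my first grip on the plate was too low, and the fingertips met the stand's lip at 13 N with the plate still about 3.4 mm above the floor. I put it back on the mat, still held, and regripped it higher; it was never dropped.
- **Hard press on the bench:** while probing the fingertip height I pushed the fingertips onto the bench, and the wrist force reached about 69 N. That is under the 120 N wrist limit.
- **Camera disagreement:** the wrist camera disagreed with the tool position by about 1.6 mm and the scene camera by about 1 px. I aligned parts relative to each other within one wrist image. The cover hides the funnel's mouth, so for it I reused the position where the funnel was released, checked against wrist and scene views.

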